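# Hold a reference slide flush on a sloped sprung stage

## Task

Swing the red-knobbed latch of the black case fully clear of the lid, lift the lid by its yellow bar until it stands open, and take out the reference slide by its blue grip. Tilt the slide to match the slope of the stage's green sprung face, feeling for it by touch, and press it gently flush there, inside the white frame and square to it (either way round), so that the face sinks about half of its 10 mm travel. Finish while still holding it pressed there, with the case left open and unlatched, the stage's slope unchanged and everything else left where it is.

Things in the scene. Friction and masses are not known exactly. Their poses are not given: they have to be found in the camera images.
- case: black carry case fixed to the table, 160 mm (x) by 220 mm (y), walls 5 mm thick, rim 75 mm above the table. Origin: centre of its underside on the table; x points from its latch side (front) to its hinge side, z up. Inside is a flat grey foam floor 24 mm above the origin; the slide lies loose on it at about x -20, y -45 mm (up to 8 mm and 0.12 rad off) and a reference ball at about x 10, y 65 mm. Closed lid: top face 84 mm above the table.
- latch (a joint): latch lever of the case, a 13 mm wide flat steel bar that turns about a vertical pivot just in front of the case. 0 rad: it points along the case's +x, across the lid, and stops it from opening; it grows as the knob swings to the case's front and +y, and at 1.57 rad the bar lies along the front, pointing to +y, clear of the lid (clear from 1.4 rad, stop at 1.75 rad). Starts between 0 and 0.25 rad. Turns with slight friction (about 1 N at the knob) and stays where it is left
- latch_pivot (a point): point on the latch's vertical pivot axis at the height of the case rim (75 mm above the table), 100 mm in front of the case's centre and 50 mm to its +y; fixed to the case, axes as the case
- latch_knob (a point): middle of the latch's upright round red knob: 13 mm diameter, 30 mm tall (this point is 111 mm above the table, the knob stands from 93 to 123 mm), 58 mm from the pivot axis
- lid (a joint): lid of the case, hinged along its far (+x) rim: 0 rad shut, grows as its front edge is raised, 1.57 rad upright, stop at 1.8 rad. A stiff hinge: it stays where it is left; lifting it takes about 4 to 5 N at the bar
- lid_hinge (a point): middle of the lid's hinge axis, which runs along the case's y, 75 mm above the table and 80 mm from the case's centre along its +x; fixed to the case, axes as the case
- lid_handle (a point): middle of the lid's yellow round grip bar: 12 mm diameter, 88 mm long along the case's y, on two 8 mm legs, one 40 mm to either side; with the lid shut the bar's axis is 119 mm above the table (35 mm above the lid's top face). It lies 130 mm in front of the hinge axis and 44 mm above it, 45 mm to the case's -y; this point turns with the lid
- slide: reference slide: a white dotted aluminium plate 76 mm (x) by 50 mm (y) by 6 mm, with a blue grip on its top. 120 g, give or take a third. Origin: centre of its flat underside; z is the normal out of its top. It lies flat in the case with its x along the case's x
- slide_grip (a point): centre of the slide's blue grip, 30 mm above the slide's underside: a lying cylinder of 16 mm diameter and 16 mm length along the slide's y, on a slim stem (8 by 10 mm). Pinched by its two flat ends (fingers closing along the slide's y) the slide can be tilted about its y, and may turn in the fingers when one edge is pushed; the plate's top is 24 mm below this point
- stage: tilting stage fixed to the table, grey base 150 mm (x) by 130 mm (y) with aluminium posts up to 78 mm high at its sides. Origin: centre of its underside on the table; its face slopes up along its +x, and is level along its y
- face (a point): centre of the stage's green face, a flat plate 104 mm (along the slope) by 80 mm with a white frame of 92 by 66 mm painted round this point. x points up the slope, y level across it, z is the face's outward normal. The slope is set differently each time, between 0.26 and 0.56 rad (15 to 32 degrees), and is clamped by friction: pressing with over 60 N would shift it. About 80 to 100 mm above the table; this point sinks with the face
- stage_pad (a joint): how far the green face is pushed in along its normal: 0 free, 0.010 m at its stop. It is sprung: about 3 N starts it, then 0.8 N per mm (about 7 N at half travel)
- tilt_edge (a point): upper edge of the grey tilting plate that carries the green face, shows the set slope; must not be shifted
- mug: blue mug, 80 mm diameter, 92 mm high; origin at the centre of its underside. Leave it where it is
- carton: closed cardboard carton 100 by 140 by 50 mm; origin at the centre of its underside. Leave it where it is
- caliper: caliper lying flat, 220 mm long, 12 mm thick; origin at the centre of its underside. Leave it where it is
- mouse: black computer mouse, 105 by 62 by 31 mm, on a red mat; origin at the centre of its underside. Leave it where it is
- collar: aluminium ring 72 mm across, 45 mm high, beyond the case and stage; origin at the centre of its underside. Leave it where it is
- roller: upright steel cylinder, 32 mm diameter, 40 mm high, near the robot; origin at the centre of its underside. Leave it where it is
- ref_ball: white 25 mm ball on a 32 mm steel foot, 40 mm high in all, standing in the case beside the slide; origin at the centre of its underside. Leave it where it is
Things that resemble listed ones, but are neither listed nor needed, are in the scene too. There is more than one size of the stage; the one meant has the size given above.

How it is judged:
On the way, in this order (a step that is already met when the one before it is completed fails the run):
1. the latch is swung clear of the lid (value of joint latch above 1.4 rad), for 0.1 s.
2. the lid stands open (value of joint lid above 1.3 rad), for 0.2 s.
3. the slide is gripped and lifted out of the case (z of slide in the frame of case above 0.1 m and contact force between the fingers and slide above 2 N and contact force between slide and case below 0.1 N), for 0.2 s.
At the end, for the whole second after the job is handed in: The slide, held in the fingers and still, lies flush on the green face (0.05 rad, 2 mm), within 10 mm of the frame's middle, square within 0.12 rad, and sinks the face by 2.5 to 8.5 mm; the lid stands open past 1.25 rad, the latch past 1.3 rad (angle between the z axis of slide and the z axis of face, either way round below 0.05 rad and angle between the x axis of slide and the x axis of face, either way round below 0.12 rad and z of slide in the frame of face between -0.002 and 0.002 m and x of slide in the frame of face between -0.01 and 0.01 m and y of slide in the frame of face between -0.01 and 0.01 m and value of joint stage_pad between 0.0025 and 0.0085 m and contact force between slide and stage above 2.5 N and contact force between the fingers and slide above 2 N and contact force between slide and case below 0.1 N and linear speed of slide below 0.01 m/s and value of joint lid above 1.25 rad and value of joint latch above 1.3 rad); the arm keeps its last pose, push and grip.
It fails at once if the lid is forced up against the latch, or the latch is swung back once the lid is up (value of joint lid above 0.15 rad and value of joint latch below 1.2 rad).
It fails at once if the slope of the stage is shifted by more than 6 mm at its upper edge (distance of tilt_edge from where it was at the start of the episode above 0.006 m).
It fails at once if the slide is pressed on the stage with more than 30 N, not gently (contact force between slide and stage above 30 N).
It fails at once if a bystander (mug, carton, caliper, mouse, collar, roller or reference ball) is moved by more than 20 mm (distance of any of mug, carton, caliper, mouse, collar, roller, ref_ball from where it was at the start of the episode above 0.02 m).
It also fails if it takes over 58 s, if anything falls off the work surface, if the arm or the gripper's body presses on something with over 40 N, if the wrist force passes 120 N, or if a joint passes its speed limit or range.

## Robot

A 7-joint arm with a two-finger parallel gripper is mounted at the origin on the work surface. World frame = base frame: x ahead of the robot, y to its left, z up, the work surface at z = 0. Lengths are in m, angles in rad, forces in N, time in s.
With the tool pointing down it reaches from about 0.425 to 0.875 m from the base axis. Payload 4.7 kg.
Tool frame: the origin (TCP) lies midway between the tips of the shut fingers; the grasp point (between the pads) lies 19 mm behind it; x points along the fingers, y is the direction in which the jaws open and shut, and the axes are right-handed (so a half turn about x gives the same grasp; the last joint's range is limited). The gripper opens to 87 mm and grips with 3 to 60 N. Pads are 19 mm wide; open, the fingers measure 117 mm over their backs; the gripper's body (75 mm by 190 mm) begins 51 mm behind the grasp point.
Start: joints at [1.188, 0.321, -0.07, 1.45, 0.023, 1.371, -0.057], TCP at [0.251, -0.6, 0.223] pointing down, gripper open.
Joint ranges: [-2.86, 2.86], [-0.3, 2.09], [-1.38, 1.24], [0.06, 2.45], [-1.56, 4.7], [0.09, 2.05], [-2.69, 2.69]. Speed limits (rad/s): [2.57, 2.57, 3.14, 3.14, 3.14, 3.14, 3.14].

## Interface

Orientations are given as a rotation vector (axis times angle).
In Python, from bench import ctrl gives the robot as it stands. The module is installed in compiled form; this text tells all that it offers.
- The arm moves only by the shell command python3 -m jog 'ROWS' [FORCE]. ROWS is JSON, a list of rows, each an object with "rot": the turn, a rotation vector about the tool's x, y, z in units of 5 degrees (1.0 is 5 degrees), a list of three; "travel": the shift along the tool's x, y, z in units of 0.3 m (1.0 is 0.3 m), a list of three; "jaw": the closure, from -1 (fully open) to 1 (shut), so that 0 is half open. In form: [{"rot": [ax, ay, az], "travel": [tx, ty, tz], "jaw": jaw}, ...]. A call has 1 to 8 rows; each row shifts and turns the commanded pose from where the row before left it, along the tool's axes as they then stand; what a row does not reach is not made up. A row lasts 1/10 s, in which the tool goes at most 50 mm and 8.59 degrees, less where a joint would pass 70% of its speed; a pose out of reach is approached as far as the arm can. A call with a number of a shift or a turn outside -1 to 1 is refused whole. A call with a gripper value outside its range is refused whole. The fingers move at their own pace and stop on an object; FORCE is the grip in N (left out, the last holds). Time passes only in rows, so rows that do not move let the fingers close. It gives the time, the measured TCP pose, the force and the opening at its end, in the units of the state.
- ctrl.get_state(): the state, without advancing time (a new reading comes with each control period).
- ctrl.get_image(name): name is "scene" or "top" or "wrist"; returns the picture (420x560x3 uint8, red, green, blue); there is no depth.
- ctrl.camera_model(name): a dict with "mtx" (3x3 intrinsics, pixels), "k1" (the pictures are not rectified: a ray, as slopes to the right and down, at radius r is drawn at 1 + k1 r^2 times it, then the intrinsics apply), "extrinsics" (4x4, takes a point from world to camera coordinates); the wrist camera has in their place "hand_eye" (4x4, takes a point from camera to tool coordinates, whose origin is the TCP and whose axes are the tool frame's). Camera axes: x right, y up, looking along -z (the intrinsics and any distortion apply to the point x, -y, -z); pixel columns grow to the right and rows downward; lengths in m; the calibration is good to about 2 mm. A picture is of the moment at which its call begins: read the wrist's pose just before it. camera_model takes no time and is no camera call.
- ctrl.close_job(): hands the job in, once; it reports no verdict.
The state is a dict: "time": time; "joint_positions": joint angles; "qd": joint speeds; "joint_torque": joint torques, N m; "position": TCP position; "tool_rot": TCP orientation; "ft_force": force on the tool from outside, world axes, zero at the start; "torque": the same for the moment, N m; "grip_width": opening from 0.0 (shut) to 1.0 (fully open).
Only numpy, scipy, OpenCV 4.12 (cv2) and the standard library are available. Lean on these libraries where they do the work, as an engineer would, in place of code of your own. Each camera call takes 0.05 s, during which the arm holds its last target.

## Working session

There is one attempt and no reset: what is moved stays moved. The work goes in short steps, Python scripts to look and compute and a shell command to move; the robot and the scene stay as the last step left them, time stands still between calls to the robot, and variables do not carry over. Pictures are saved under pics/ and viewed, and the job is handed in when it is done.

```bash
mkdir -p pics; ls; cat > h.py <<'E'
import numpy as np, cv2
from bench import ctrl
from scipy.spatial.transform import Rotation as R
from scipy.optimize import least_squares
def snap(n,f):
    im=ctrl.get_image(n); cv2.imwrite(f'pics/{f}.png',im[:,:,::-1]); return im
def ext(n,st=None):
    m=ctrl.camera_model(n)
    if 'extrinsics' in m: return m,np.array(m['extrinsics'])
    st=st or ctrl.get_state()
    T=np.eye(4);T[:3,:3]=R.from_rotvec(st['tool_rot']).as_matrix();T[:3,3]=st['position']
    return m,np.linalg.inv(T@np.array(m['hand_eye']))
def proj(n,P,st=None):
    m,E=ext(n,st);P=np.atleast_2d(P);c=P@E[:3,:3].T+E[:3,3]
    s=np.c_[c[:,0]/-c[:,2],-c[:,1]/-c[:,2]];r2=(s**2).sum(1,keepdims=True);s=s*(1+m['k1']*r2)
    K=np.array(m['mtx']);return np.c_[s,np.ones(len(s))]@K.T[:,:2]
def ray(n,uv,st=None):
    m,E=ext(n,st);K=np.array(m['mtx']);uv=np.atleast_2d(np.array(uv,float))
    d=np.c_[uv,np.ones(len(uv))]@np.linalg.inv(K).T;d=d[:,:2];s=d.copy()
    for _ in range(30): s=d/(1+m['k1']*(s**2).sum(1,keepdims=True))
    v=np.c_[s[:,0],-s[:,1],-np.ones(len(s))]@E[:3,:3]
    o=-E[:3,:3].T@E[:3,3];return o,v/np.linalg.norm(v,axis=1,keepdims=True)
def atz(n,uv,z,st=None):
    o,v=ray(n,uv,st);return o+v*((z-o[2])/v[:,2])[:,None]
def S():
    s=ctrl.get_state();print({k:np.round(s[k],4).tolist() for k in s});print(np.round(R.from_rotvec(s['tool_rot']).as_matrix(),3));return s
E
python3 - <<'E'
from h import *
S()
for n in('scene','top','wrist'): snap(n,n+'0'); print(ctrl.camera_model(n))
E
```

```text
pics
{'time': 0.0, 'joint_positions': [1.1881, 0.3218, -0.0701, 1.4517, 0.0226, 1.3708, -0.0569], 'qd': [0.0002, 0.0028, 0.0006, -0.0002, -0.001, -0.0005, -0.001], 'joint_torque': [-0.0003, -49.1285, -0.4039, -31.2536, -0.0639, 0.0437, 0.0002], 'position': [0.251, -0.599, 0.2215], 'tool_rot': [2.0038, 0.4049, -2.0047], 'ft_force': [-0.5093, -0.4754, -0.3404], 'torque': [-0.0213, 0.0151, 0.0181], 'grip_width': 0.9992}
[[-0.001  0.386 -0.922]
 [ 0.002 -0.922 -0.386]
 [-1.    -0.002  0.   ]]
{'mtx': array([[469.32575438,   0.        , 276.78978873],
       [  0.        , 469.32575438, 204.52342831],
       [  0.        ,   0.        ,   1.        ]]), 'k1': 0.022170020264950997, 'extrinsics': array([[-0.80839226,  0.58843846,  0.01556077,  0.45608616],
       [-0.32370143, -0.46646688,  0.82318044,  0.07622762],
       [ 0.49164961,  0.66041565,  0.56756659, -1.56177266],
       [ 0.        ,  0.        ,  0.        ,  1.        ]])}
{'mtx': array([[448.8413596 ,   0.        , 281.08360578],
       [  0.        , 448.8413596 , 208.95973411],
       [  0.        ,   0.        ,   1.        ]]), 'k1': 0.024191148200340944, 'extrinsics': array([[ 0.04485409, -0.99899083, -0.00233084, -0.03066786],
       [ 0.97684887,  0.04337116,  0.209488  , -0.53498014],
       [-0.2091755 , -0.01167327,  0.97780844, -1.37636803],
       [ 0.        ,  0.        ,  0.        ,  1.        ]])}
{'mtx': array([[291.25344542,   0.        , 284.53833274],
       [  0.        , 291.25344542, 203.46059719],
       [  0.        ,   0.        ,   1.        ]]), 'k1': -0.05381495696852142, 'hand_eye': array([[-9.82608024e-04,  2.42866173e-01, -9.70059306e-01,
        -1.60757591e-01],
       [ 9.99998011e-01,  1.92206047e-03, -5.31722746e-04,
         3.87571097e-04],
       [ 1.73537518e-03, -9.70057899e-01, -2.42867579e-01,
        -6.60459987e-02],
       [ 0.00000000e+00,  0.00000000e+00,  0.00000000e+00,
         1.00000000e+00]])}
```

View pics/scene0.png

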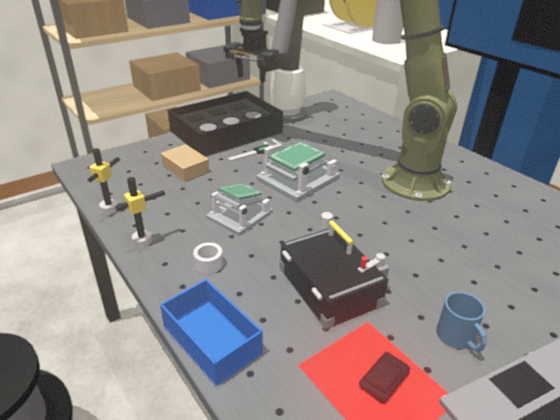

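View pics/top0.png

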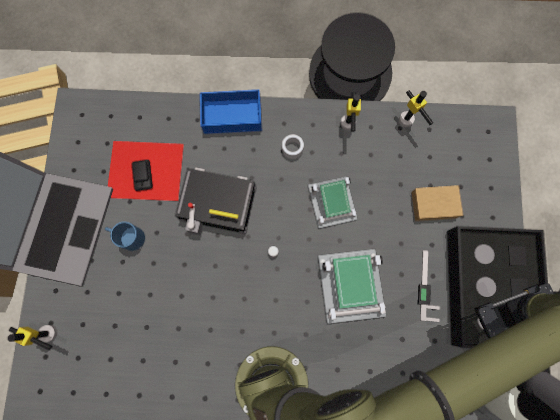

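View pics/wrist0.png

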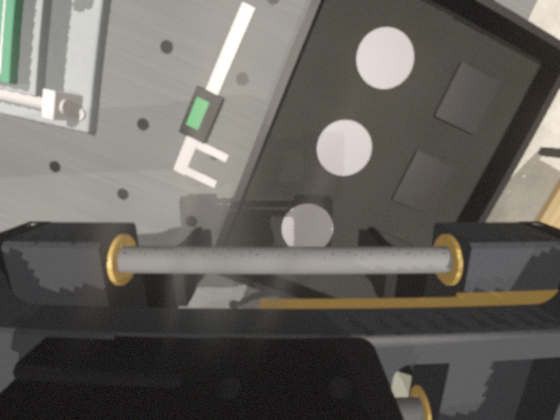

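The top view shows the case at (216,199), with its red knob near (192,206) and the yellow bar at (224,214). There are two stages, at (352,285) and (333,200). I'll measure both and enlarge the crops.

```bash
python3 - <<'E'
from h import *
im=cv2.imread('pics/top0.png')
a=cv2.resize(im[155:245,165:265],(800,720),interpolation=cv2.INTER_CUBIC)[:600]
cv2.imwrite('pics/c1.png',cv2.resize(im[160:240,165:265],(800,640),interpolation=cv2.INTER_CUBIC)[:600])
cv2.imwrite('pics/c2.png',cv2.resize(im[170:330,300:400],(375,600),interpolation=cv2.INTER_CUBIC))
s=cv2.imread('pics/scene0.png')
cv2.imwrite('pics/c3.png',cv2.resize(s[205:325,265:425],(800,600),interpolation=cv2.INTER_CUBIC))
cv2.imwrite('pics/c4.png',cv2.resize(s[130:235,200:350],(800,560),interpolation=cv2.INTER_CUBIC))
E
```

```text
(no output)
```

View pics/c1.png

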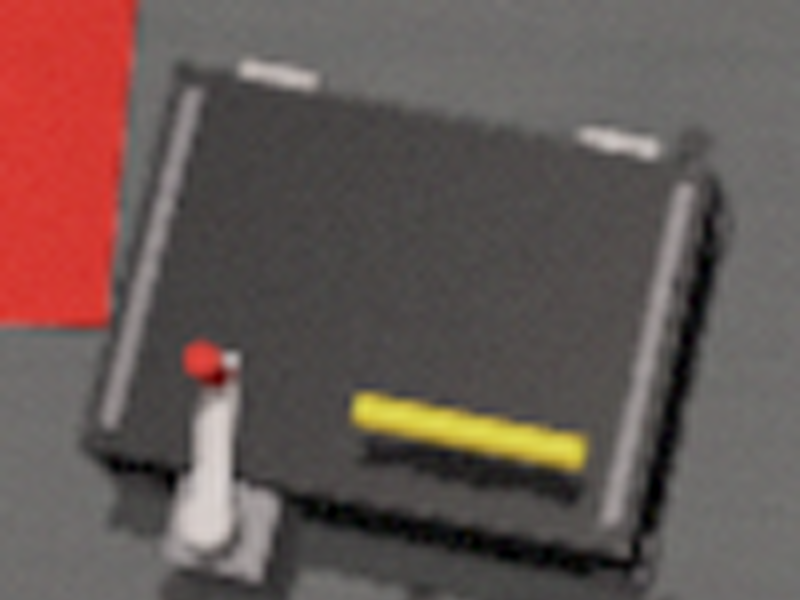

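View pics/c2.png

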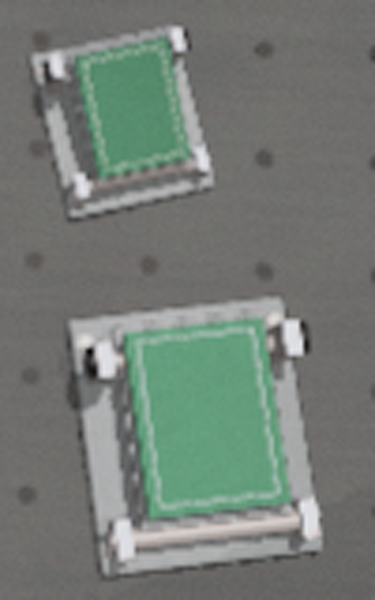

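View pics/c3.png

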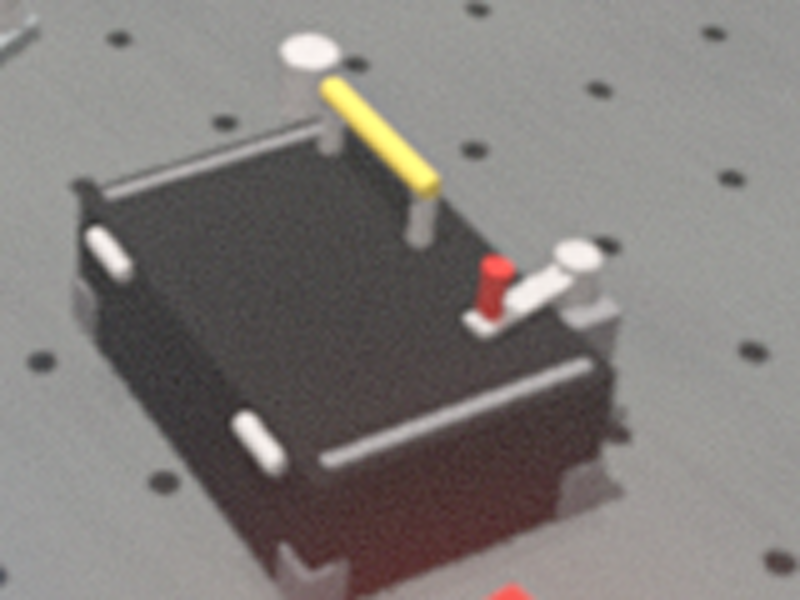

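View pics/c4.png

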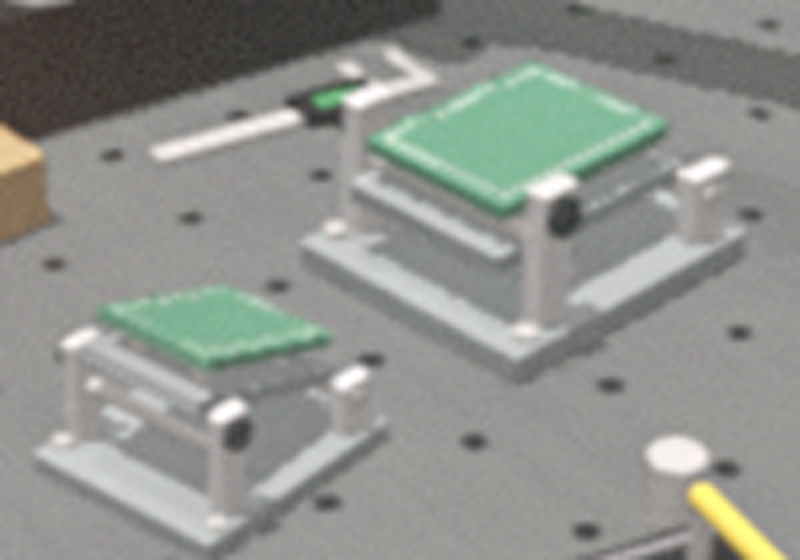

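```bash
cat > fit1.py <<'E'
from h import *
t=lambda u,v:(u/8+165-.44,v/8+160-.44)
s=lambda u,v:(u/5+265-.4,v/5+205-.4)
obs=[('top',t(354,409),(-.05,-.001,.119)),('top',t(582,452),(-.05,-.089,.119)),
('scene',s(327,84),(-.05,-.089,.122)),('scene',s(434,189),(-.05,-.001,.119)),
('top',t(203,360),'k'),('scene',s(497,264),'k'),
('top',t(208,530),(-.1,.05,None)),('scene',s(578,253),(-.1,.05,None)),
('top',t(185,68),(.08,.11,.084)),('top',t(720,180),(.08,-.11,.084)),('top',t(90,450),(-.08,.11,.084)),('top',t(635,560),(-.08,-.11,.084))]
def W(p,q): c,sn=np.cos(p[2]),np.sin(p[2]); return np.array([p[0]+c*q[0]-sn*q[1],p[1]+sn*q[0]+c*q[1],q[2]])
def loc(p,q):
    if q=='k': return (-.1+.058*np.cos(p[3]),.05+.058*np.sin(p[3]),.122)
    return (q[0],q[1],p[4] if q[2] is None else q[2])
f=lambda p:np.concatenate([proj(n,W(p,loc(p,q)))[0]-uv for n,uv,q in obs])
if __name__=='__main__':
    r=least_squares(f,[.7,.2,-.1,.1,.1],loss='soft_l1')
    print(r.x);print(np.round(f(r.x).reshape(-1,2),1))
    u=lambda a,b:(a/3.75+300-.37,b/3.75+170-.37)
    for nm,z,c in (('big base',.012,[u(68,320),u(280,297),u(322,550),u(105,577)]),('small',.012,[u(30,55),u(178,25),u(215,185),u(72,217)])):
        P=atz('top',c,z);print(nm,np.round(P,3).tolist(),np.round(np.linalg.norm(P-np.roll(P,-1,0),axis=1),3),P.mean(0))
    print('roller',atz('top',[(273,252)],.04),'collar',atz('top',[(292,145)],.045),'mug',atz('top',[(124,235)],.09))
    print('mouse',atz('top',[(142,174)],.03))
E
python3 fit1.py
```

```text
[ 0.5548514   0.20346607 -0.15834314  0.20448802  0.09784085]
[[ 0.6  0.7]
 [ 0.3  1. ]
 [ 0.3 -0.8]
 [-1.1 -0.7]
 [-0.2  0.4]
 [-0.2 -0. ]
 [-0.1 -0.7]
 [-0.7  0. ]
 [-0.9 -0.4]
 [-0.4 -1. ]
 [-1.6  0.1]
 [-0.8  0.3]]
big base [[0.399, -0.131, 0.012], [0.427, -0.313, 0.012], [0.217, -0.348, 0.012], [0.187, -0.168, 0.012]] [0.184 0.213 0.182 0.215] [ 0.30766481 -0.23971544  0.012     ]
small [[0.633, -0.091, 0.012], [0.667, -0.222, 0.012], [0.523, -0.256, 0.012], [0.489, -0.132, 0.012]] [0.135 0.148 0.128 0.15 ] [ 0.57797398 -0.1751678   0.012     ]
roller [[0.39906759 0.01273564 0.04      ]] collar [[ 0.75676502 -0.03308927  0.045     ]] mug [[0.42555369 0.47120048 0.09      ]]
mouse [[0.6391021  0.45775132 0.03      ]]
```

The small stage measures 150 x 130 mm, so it is the one meant. The large one measures 215 x 183 mm. I'll write a planning helper, then go via a view of this stage.

```bash
cat > plan.py <<'E'
from h import *
def down(yang,tilt=0.):
    "tool x down, tool y horizontal at world angle yang; tilt about tool y"
    y=np.array([np.cos(yang),np.sin(yang),0]);x=np.array([0,0,-1.]);z=np.cross(x,y)
    return np.c_[x,y,z]@R.from_rotvec([0,tilt,0]).as_matrix()
def plan(P,Rt,n=None,jaw=-1,cur=None):
    s=ctrl.get_state();p=np.array(s['position']);R0=R.from_rotvec(s['tool_rot']).as_matrix()
    if cur is not None:p,R0=cur
    P=np.array(P,float);w=R.from_matrix(R0.T@Rt).as_rotvec();d=P-p
    k=int(np.ceil(max(np.linalg.norm(d)/.048,np.degrees(np.abs(w).max())/5,1)))
    n=n or k
    print('n',n,'need',k,'w',np.round(np.degrees(w),1),'d',np.round(d,4))
    for i in range(n):
        Ri=R0@R.from_rotvec(w*i/n).as_matrix()
        print('rot',np.round(np.degrees(w)/n/5,2).tolist(),'travel',np.round(Ri.T@d/n/.3,3).tolist())
E
python3 - <<'E'
from plan import *
plan([.56,-.27,.22],down(-.158))
E
```

```text
n 12 need 12 w [-58.2  -0.    0.1] d [ 0.309   0.3291 -0.0017]
rot [-0.97, -0.0, 0.0] travel [0.001, -0.051, -0.115]
rot [-0.97, -0.0, 0.0] travel [0.001, -0.041, -0.118]
rot [-0.97, -0.0, 0.0] travel [0.001, -0.031, -0.121]
rot [-0.97, -0.0, 0.0] travel [0.001, -0.021, -0.124]
rot [-0.97, -0.0, 0.0] travel [0.0, -0.01, -0.125]
rot [-0.97, -0.0, 0.0] travel [0.0, 0.0, -0.125]
rot [-0.97, -0.0, 0.0] travel [0.0, 0.011, -0.125]
rot [-0.97, -0.0, 0.0] travel [0.0, 0.022, -0.124]
rot [-0.97, -0.0, 0.0] travel [0.0, 0.032, -0.121]
rot [-0.97, -0.0, 0.0] travel [0.0, 0.042, -0.118]
rot [-0.97, -0.0, 0.0] travel [0.0, 0.052, -0.114]
rot [-0.97, -0.0, 0.0] travel [0.0, 0.061, -0.109]
```

```bash
python3 -m jog '[{"rot":[-1,0,0],"travel":[0,-0.05,-0.12],"jaw":-1},{"rot":[-1,0,0],"travel":[0,-0.04,-0.12],"jaw":-1},{"rot":[-1,0,0],"travel":[0,-0.03,-0.12],"jaw":-1},{"rot":[-1,0,0],"travel":[0,-0.02,-0.12],"jaw":-1},{"rot":[-1,0,0],"travel":[0,-0.01,-0.12],"jaw":-1},{"rot":[-1,0,0],"travel":[0,0,-0.12],"jaw":-1},{"rot":[-1,0,0],"travel":[0,0.01,-0.12],"jaw":-1},{"rot":[-1,0,0],"travel":[0,0.02,-0.12],"jaw":-1}]' 10
python3 - <<'E'
from plan import *
plan([.56,-.27,.22],down(-.158))
E
```

```text
time: 0.95
position: [0.4528, -0.382, 0.2223]
tool_rot: [1.548, 0.948, -1.548]
ft_force: [-0.0, 0.5, -0.2]
grip_width: 1.002
n 4 need 4 w [-18.   0.   0.] d [ 0.1072  0.112  -0.0023]
rot [-0.9, 0.0, 0.0] travel [0.002, 0.037, -0.124]
rot [-0.9, 0.0, 0.0] travel [0.002, 0.047, -0.12]
rot [-0.9, 0.0, 0.0] travel [0.002, 0.056, -0.116]
rot [-0.9, 0.0, 0.0] travel [0.002, 0.065, -0.112]
```

```bash
python3 -m jog '[{"rot":[-0.9,0,0],"travel":[0,0.04,-0.124],"jaw":-1},{"rot":[-0.9,0,0],"travel":[0,0.05,-0.12],"jaw":-1},{"rot":[-0.9,0,0],"travel":[0,0.06,-0.116],"jaw":-1},{"rot":[-0.9,0,0],"travel":[0,0.065,-0.112],"jaw":-1},{"rot":[0,0,0],"travel":[0,0,0],"jaw":-1}]'
python3 - <<'E'
from plan import *
S();snap('wrist','w1')
E
```

```text
time: 1.45
position: [0.5666, -0.2653, 0.2222]
tool_rot: [1.323, 1.137, -1.315]
ft_force: [0.3, 1.2, 0.3]
grip_width: 1.0
{'time': 1.45, 'joint_positions': [0.7559, 0.3004, -0.4428, 1.5039, 0.1247, 1.3658, 0.155], 'qd': [0.0447, -0.0166, 0.0688, 0.0159, 0.0385, 0.0169, -0.0054], 'joint_torque': [1.2643, -43.9749, -2.5276, -31.3143, 0.219, -0.0898, 0.0434], 'position': [0.5666, -0.2653, 0.2222], 'tool_rot': [1.3234, 1.1366, -1.3154], 'ft_force': [0.2686, 1.1645, 0.2589], 'torque': [-0.016, -0.0699, -0.0363], 'grip_width': 1.0003}
[[ 0.002  0.989 -0.15 ]
 [ 0.005 -0.15  -0.989]
 [-1.     0.001 -0.005]]
```

View pics/w1.png

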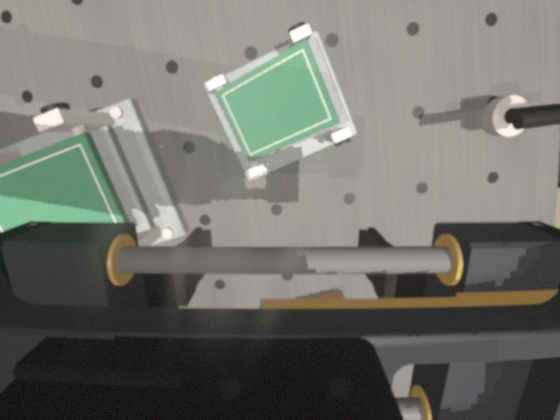

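The stage appears at (281,100) in the wrist view with its frame clearly visible. I'll enlarge it to pick the frame corners.

```bash
python3 - <<'E'
import cv2
im=cv2.imread('pics/w1.png')
cv2.imwrite('pics/w1c.png',cv2.resize(im[20:185,195:365],(618,600),interpolation=cv2.INTER_CUBIC))
im=cv2.imread('pics/scene0.png')
cv2.imwrite('pics/s1c.png',cv2.resize(im[175:240,200:275],(690,598),interpolation=cv2.INTER_CUBIC))
im=cv2.imread('pics/top0.png')
cv2.imwrite('pics/t1c.png',cv2.resize(im[170:235,305:365],(552,598),interpolation=cv2.INTER_CUBIC))
E
```

```text
(no output)
```

View pics/w1c.png

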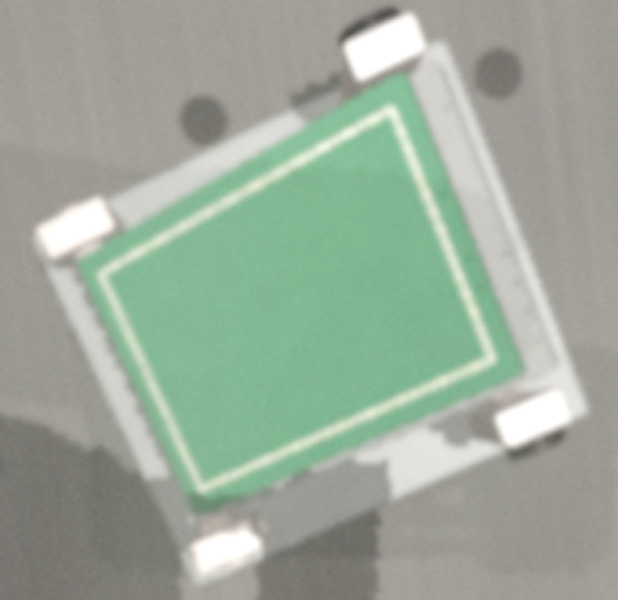

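View pics/s1c.png

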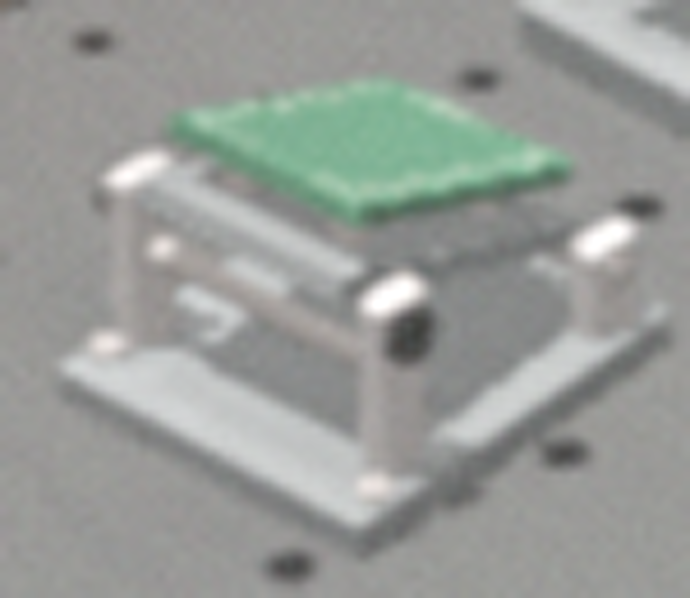

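View pics/t1c.png

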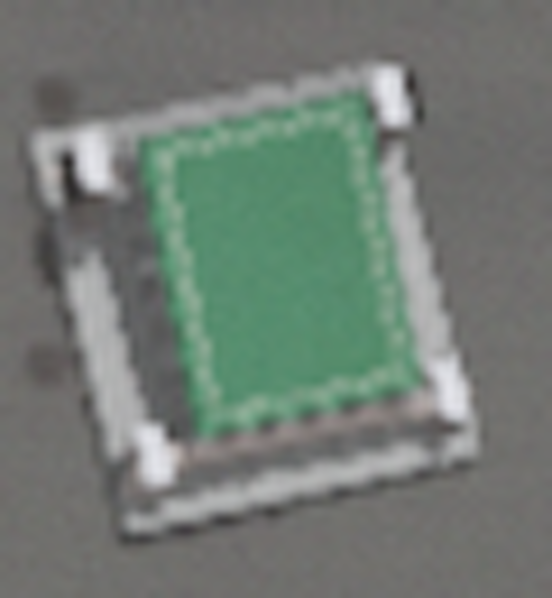

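```bash
cat > fit2.py <<'E'
from h import *
st={'position':[.5666,-.2653,.2222],'tool_rot':[1.3234,1.1366,-1.3154]}
w=lambda u,v:(u/3.636+195-.36,v/3.636+20-.36)
s=lambda u,v:(u/9.2+200-.45,v/9.2+175-.45)
t=lambda u,v:(u/9.2+305-.45,v/9.2+170-.45)
a,b,c,d=.046,.033,.052,.040
obs=[('wrist',w(101,272),(-a,b)),('wrist',w(392,106),(a,b)),('wrist',w(493,357),(a,-b)),('wrist',w(201,488),(-a,-b)),
('scene',s(170,124),(c,-d)),('scene',s(375,80),(-c,-d)),('scene',s(572,163),(-c,d)),('scene',s(355,208),(c,d)),
('top',t(140,143),(c,d)),('top',t(368,88),(c,-d)),('top',t(422,388),(-c,-d)),('top',t(200,437),(-c,d))]
def Rf(yaw,sl): return R.from_euler('ZY',[yaw,-sl]).as_matrix()
def W(p,q): return p[:3]+Rf(p[3],p[4])@np.array([q[0],q[1],0])
f=lambda p:np.concatenate([(proj(n,W(p,q),st)[0]-uv) for n,uv,q in obs])
for sel in (slice(0,8),slice(8,24),slice(0,24)):
    r=least_squares(lambda p:f(p)[sel],[.578,-.175,.09,.26,.4],loss='soft_l1')
    print(r.x.round(4),np.round(r.fun,1).tolist())
E
python3 fit2.py
```

```text
[ 0.5706 -0.1745  0.0855  0.2679  0.3251] [-0.1, -0.0, -0.0, 0.0, 0.1, 0.1, 0.1, -0.1]
[ 0.5711 -0.1753  0.0835  0.2754  0.3244] [-1.0, -0.6, 0.3, -0.1, -0.6, 0.1, -0.0, 0.3, -0.4, 0.1, -0.5, 0.5, 0.3, -0.0, -0.1, 0.3]
[ 0.5707 -0.1745  0.0844  0.2694  0.3191] [0.0, 0.1, 0.0, 0.3, 0.1, -0.1, 0.3, -0.2, -0.8, -0.8, 0.7, -0.4, -0.3, -0.1, 0.1, 0.2, -0.6, 0.1, -0.6, 0.5, 0.0, 0.1, -0.5, 0.4]
```

```bash
python3 - <<'E'
from plan import *
from fit1 import W,loc
p=[.5549,.2035,-.1583,.2045,.098]
print('knob',W(p,loc(p,'k')),'piv',W(p,(-.1,.05,0)),'bar',W(p,(-.05,-.045,.119)))
plan(W(p,(-.04,-.06,.26)),down(-.158))
E
```

```text
knob [0.52197043 0.27131745 0.122     ] piv [0.46403231 0.2686388  0.        ] bar [0.49843138 0.16694463 0.119     ]
n 9 need 9 w [ 0.2 -0.1  0. ] d [-0.0586  0.4194  0.0379]
rot [0.0, -0.0, 0.0] travel [-0.014, -0.045, -0.15]
rot [0.0, -0.0, 0.0] travel [-0.014, -0.046, -0.15]
rot [0.0, -0.0, 0.0] travel [-0.014, -0.046, -0.15]
rot [0.0, -0.0, 0.0] travel [-0.014, -0.046, -0.15]
rot [0.0, -0.0, 0.0] travel [-0.014, -0.046, -0.15]
rot [0.0, -0.0, 0.0] travel [-0.014, -0.046, -0.15]
rot [0.0, -0.0, 0.0] travel [-0.014, -0.046, -0.15]
rot [0.0, -0.0, 0.0] travel [-0.014, -0.046, -0.15]
rot [0.0, -0.0, 0.0] travel [-0.014, -0.046, -0.15]
```

```bash
python3 -m jog '[{"rot":[0,0,0],"travel":[-0.015,-0.046,-0.155],"jaw":-1},{"rot":[0,0,0],"travel":[-0.015,-0.046,-0.155],"jaw":-1},{"rot":[0,0,0],"travel":[-0.015,-0.046,-0.155],"jaw":-1},{"rot":[0,0,0],"travel":[-0.015,-0.046,-0.155],"jaw":-1},{"rot":[0,0,0],"travel":[-0.015,-0.046,-0.155],"jaw":-1},{"rot":[0,0,0],"travel":[-0.015,-0.046,-0.155],"jaw":-1},{"rot":[0,0,0],"travel":[-0.015,-0.046,-0.155],"jaw":-0.6},{"rot":[0,0,0],"travel":[-0.015,-0.046,-0.155],"jaw":-0.3}]'
python3 -m jog '[{"rot":[0,0,0],"travel":[-0.01,-0.03,-0.09],"jaw":-0.3},{"rot":[0,0,0],"travel":[0,0,0],"jaw":-0.3},{"rot":[0,0,0],"travel":[0,0,0],"jaw":-0.3}]'
python3 - <<'E'
from plan import *
S();snap('wrist','w2')
E
```

```text
time: 2.3
position: [0.513, 0.1122, 0.2588]
tool_rot: [1.329, 1.125, -1.33]
ft_force: [0.3, 0.4, 0.2]
grip_width: 0.894
time: 2.6
position: [0.509, 0.139, 0.2614]
tool_rot: [1.327, 1.127, -1.328]
ft_force: [0.1, 0.3, -0.7]
grip_width: 0.678
{'time': 2.6, 'joint_positions': [0.3802, 0.0872, -0.7347, 1.6723, 0.0607, 1.4052, -0.525], 'qd': [0.0246, 0.0065, 0.033, 0.0043, 0.0063, -0.0006, 0.0026], 'joint_torque': [-1.7129, -29.5681, -3.4552, -31.7006, -0.3556, -0.0285, -0.0293], 'position': [0.509, 0.139, 0.2614], 'tool_rot': [1.3268, 1.1267, -1.3283], 'ft_force': [0.085, 0.2541, -0.6736], 'torque': [-0.0423, -0.0414, 0.0084], 'grip_width': 0.678}
[[ 0.     0.987 -0.162]
 [-0.001 -0.162 -0.987]
 [-1.     0.     0.001]]
```

View pics/w2.png

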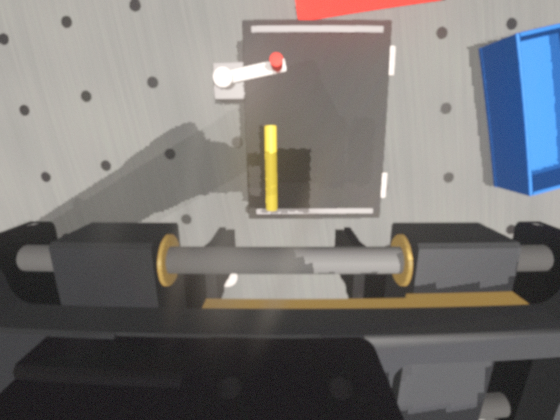

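The lid fills about (244-391, 20-217). The red knob is at (276,60), the pivot at (222,77) and the bar runs from (270,126) to (272,210). I'll refine the case pose with these.

```bash
cat > fit3.py <<'E'
from fit1 import *
st={'position':[0.509,0.139,0.2614],'tool_rot':[1.3268,1.1267,-1.3283]}
o2=[((276,60),'k'),((222,77),(-.1,.05,None)),((270,126),(-.05,-.001,.123)),((272,210),(-.05,-.089,.123)),((244,20),(-.08,.11,.084)),((391,20),(.08,.11,.084)),((381,217),(.08,-.11,.084)),((250,217),(-.08,-.11,.084))]
g=lambda p:np.concatenate([proj('wrist',W(p,loc(p,q)),st)[0]-uv for uv,q in o2])
for h in (g,lambda p:np.r_[f(p),g(p)]):
    r=least_squares(h,[.555,.2,-.158,.2,.1],loss='soft_l1');print(r.x.round(4),np.round(r.fun[-16:],1).tolist())
p=r.x
for k in (.2,.6,1,1.4,1.6): 
    p[3]=k;print(k,W(p,loc(p,'k')).round(4))
print('bar',W(p,(-.05,-.045,.119)))
E
python3 fit3.py
```

```text
[ 0.5563  0.2038 -0.1508  0.1825  0.1   ] [0.2, -0.0, 0.2, -0.2, 0.3, -0.1, 0.3, 1.0, -2.8, -0.6, 1.4, -1.5, -0.3, 0.6, -0.7, 2.3]
[ 0.5561  0.2039 -0.1516  0.1845  0.0985] [-0.1, -0.2, 0.2, -0.0, 0.0, -0.2, -0.0, 1.0, -2.9, -0.7, 1.2, -1.5, -0.6, 0.6, -0.9, 2.2]
0.2 [0.5227 0.2712 0.122 ]
0.6 [0.5171 0.2936 0.122 ]
1 [0.5031 0.3119 0.122 ]
1.4 [0.4832 0.3234 0.122 ]
1.6 [0.4719 0.326  0.122 ]
bar [0.49986505 0.16697246 0.119     ]
```

```bash
python3 - <<'E'
from plan import *
plan([.5228,.2703,.165],down(-.152))
E
```

```text
n 4 need 4 w [-0.7  0.1  0. ] d [ 0.0135  0.1324 -0.0962]
rot [-0.04, 0.0, 0.0] travel [0.08, -0.007, -0.111]
rot [-0.04, 0.0, 0.0] travel [0.08, -0.007, -0.111]
rot [-0.04, 0.0, 0.0] travel [0.08, -0.006, -0.111]
rot [-0.04, 0.0, 0.0] travel [0.08, -0.006, -0.111]
```

```bash
python3 -m jog '[{"rot":[-0.1,0,0],"travel":[0.08,-0.007,-0.111],"jaw":0},{"rot":[0,0,0],"travel":[0.08,-0.007,-0.111],"jaw":0},{"rot":[0,0,0],"travel":[0.08,-0.006,-0.111],"jaw":0},{"rot":[0,0,0],"travel":[0.08,-0.006,-0.111],"jaw":0},{"rot":[0,0,0],"travel":[0,0,0],"jaw":0},{"rot":[0,0,0],"travel":[0,0,0],"jaw":0}]' 10
python3 - <<'E'
from plan import *
plan([.5228,.2703,.103],down(-.152))
E
```

```text
time: 3.25
position: [0.5222, 0.271, 0.1643]
tool_rot: [1.32, 1.132, -1.325]
ft_force: [0.5, -0.4, 0.0]
grip_width: 0.502
n 2 need 2 w [-0.2  0.1  0.1] d [ 0.0006 -0.0007 -0.0613]
rot [-0.02, 0.01, 0.01] travel [0.102, 0.001, 0.001]
rot [-0.02, 0.01, 0.01] travel [0.102, 0.001, 0.001]
```

```bash
python3 -m jog '[{"rot":[0,0,0],"travel":[0.1,0,0],"jaw":0},{"rot":[0,0,0],"travel":[0.1,0,0],"jaw":0},{"rot":[0,0,0],"travel":[0,0,0],"jaw":0.8},{"rot":[0,0,0],"travel":[0,0,0],"jaw":0.8},{"rot":[0,0,0],"travel":[0,0,0],"jaw":0.8},{"rot":[0,0,0],"travel":[0,0,0],"jaw":0.8}]' 10
python3 - <<'E'
from plan import *
import numpy as np
S()
p=np.array([.5561,.2039,-.1516])
pre=None;c=[]
for a in [.3,.5,.7,.9,1.1,1.3,1.5,1.62]:
    b=a+p[2];c.append(.058*np.array([np.cos(b),np.sin(b)]))
b0=.1845+p[2];pr=.058*np.array([np.cos(b0),np.sin(b0)])
y=-.152;
for q in c:
    d=q-pr;pr=q
    print('y',round((d@[np.cos(y),np.sin(y)])/.3,3),'z',round(d@[np.sin(y),-np.cos(y)]/.3,3))
E
```

```text
time: 3.85
position: [0.5232, 0.2731, 0.1075]
tool_rot: [1.324, 1.131, -1.319]
ft_force: [-0.6, -0.0, -0.2]
grip_width: 0.22
{'time': 3.85, 'joint_positions': [0.1196, 0.3767, -0.7797, 1.7242, 0.2878, 1.1558, -0.8956], 'qd': [-0.0063, 0.0059, -0.0003, 0.0056, 0.0006, -0.0023, -0.0005], 'joint_torque': [0.1876, -40.3065, -7.7551, -27.9936, -0.0405, -0.0309, 0.004], 'position': [0.5232, 0.2731, 0.1075], 'tool_rot': [1.3239, 1.131, -1.3188], 'ft_force': [-0.6091, -0.0099, -0.1829], 'torque': [0.0107, -0.0953, -0.0027], 'grip_width': 0.2197}
[[ 0.003  0.988 -0.153]
 [ 0.001 -0.153 -0.988]
 [-1.     0.003 -0.001]]
y -0.005 z -0.022
y -0.015 z -0.036
y -0.022 z -0.032
y -0.028 z -0.027
y -0.032 z -0.021
y -0.036 z -0.014
y -0.038 z -0.007
y -0.023 z -0.0
```

```bash
python3 -m jog '[{"rot":[0,0,0],"travel":[0,0,0],"jaw":0.9},{"rot":[0,0,0],"travel":[0,0,0],"jaw":0.9},{"rot":[0,0,0],"travel":[0,-0.005,-0.022],"jaw":0.9},{"rot":[0,0,0],"travel":[0,-0.015,-0.036],"jaw":0.9},{"rot":[0,0,0],"travel":[0,-0.022,-0.032],"jaw":0.9},{"rot":[0,0,0],"travel":[0,-0.028,-0.027],"jaw":0.9}]' 10
```

```text
time: 4.45
position: [0.5097, 0.3122, 0.1071]
tool_rot: [1.327, 1.13, -1.315]
ft_force: [7.0, 1.3, 2.0]
grip_width: 0.144
```

```bash
python3 -m jog '[{"rot":[0,0,0],"travel":[0,-0.032,-0.021],"jaw":0.9},{"rot":[0,0,0],"travel":[0,-0.036,-0.014],"jaw":0.9},{"rot":[0,0,0],"travel":[0,-0.038,-0.007],"jaw":0.9},{"rot":[0,0,0],"travel":[0,-0.02,0],"jaw":0.9},{"rot":[0,0,0],"travel":[0,0,0],"jaw":0.9},{"rot":[0,0,0],"travel":[0,0,0],"jaw":0.9}]' 10
python3 - <<'E'
from plan import *
s=S();d=np.array(s['position'])[:2]-np.array([.4649,.2685]);print(np.linalg.norm(d),np.arctan2(d[1],d[0])+.152)
snap('top','t3')
E
```

```text
time: 5.05
position: [0.4705, 0.3319, 0.1068]
tool_rot: [1.323, 1.136, -1.318]
ft_force: [0.7, 6.1, 7.0]
grip_width: 0.147
{'time': 5.05, 'joint_positions': [0.0285, 0.3542, -0.8149, 1.7594, 0.278, 1.1452, -1.0223], 'qd': [0.0006, 0.0021, 0.0007, -0.0043, -0.0013, 0.0018, -0.0006], 'joint_torque': [2.4349, -35.6567, -4.3841, -23.521, 1.0413, 1.4211, -0.0307], 'position': [0.4705, 0.3319, 0.1068], 'tool_rot': [1.3233, 1.1365, -1.3177], 'ft_force': [0.7154, 6.0993, 7.0118], 'torque': [1.1572, -0.1059, 0.0819], 'grip_width': 0.1467}
[[ 0.001  0.989 -0.151]
 [ 0.004 -0.151 -0.989]
 [-1.     0.    -0.004]]
0.06366299285903833 1.6350203154623884
```

```bash
python3 -m jog '[{"rot":[0,0,0],"travel":[0,0,0],"jaw":0},{"rot":[0,0,0],"travel":[0,0,0],"jaw":0},{"rot":[0,0,0],"travel":[-0.1,0,0],"jaw":0},{"rot":[0,0,0],"travel":[-0.16,0,0],"jaw":0},{"rot":[0,0,0],"travel":[0,0,0.15],"jaw":0},{"rot":[0,0,0],"travel":[0,0.02,0.15],"jaw":0},{"rot":[0,0,0],"travel":[0,0,0],"jaw":0},{"rot":[0,0,0],"travel":[0,0,0],"jaw":0}]' 10
python3 - <<'E'
from plan import *
s=S()
snap('wrist','w4')
plan([.49987,.16697,.150],down(-.152))
E
```

```text
time: 5.9
position: [0.4631, 0.2367, 0.1827]
tool_rot: [1.322, 1.13, -1.326]
ft_force: [-0.2, 1.0, -0.4]
grip_width: 0.499
{'time': 5.9, 'joint_positions': [0.2463, 0.1341, -0.8228, 1.7994, 0.1041, 1.2548, -0.762], 'qd': [-0.0372, 0.0211, -0.0345, -0.0258, -0.0095, -0.007, -0.0026], 'joint_torque': [1.4032, -28.5757, -1.8627, -29.8293, 0.1367, 0.0948, 0.0502], 'position': [0.4631, 0.2367, 0.1827], 'tool_rot': [1.3218, 1.1302, -1.3264], 'ft_force': [-0.2352, 0.966, -0.3757], 'torque': [0.0195, -0.1105, 0.0245], 'grip_width': 0.499}
[[-0.002  0.988 -0.157]
 [-0.002 -0.157 -0.988]
 [-1.    -0.001  0.002]]
n 2 need 2 w [-0.1  0.1  0.1] d [ 0.0371 -0.0715 -0.0329]
rot [-0.01, 0.01, 0.01] travel [0.055, 0.079, 0.108]
rot [-0.01, 0.01, 0.01] travel [0.055, 0.079, 0.108]
```

View pics/w4.png

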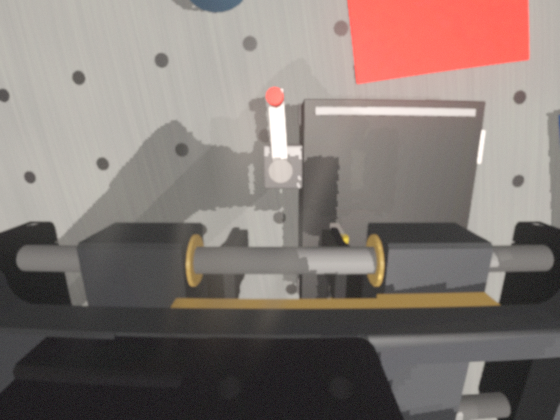

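The latch lies along the case front, with the knob at (275,95) and the pivot at (281,170), so it is clear. Next is the bar.

```bash
python3 -m jog '[{"rot":[0,0,0],"travel":[0.03,0.08,0.1],"jaw":0},{"rot":[0,0,0],"travel":[0.03,0.08,0.115],"jaw":0},{"rot":[0,0,0],"travel":[0,0,0],"jaw":0},{"rot":[0,0,0],"travel":[0.1,0,0],"jaw":0},{"rot":[0,0,0],"travel":[0.1,0,0],"jaw":0},{"rot":[0,0,0],"travel":[0,0,0],"jaw":0}]' 10
python3 - <<'E'
from plan import *
plan([.49987,.16697,.102],down(-.152))
E
```

```text
time: 6.55
position: [0.4971, 0.1686, 0.1015]
tool_rot: [1.314, 1.14, -1.327]
ft_force: [-0.4, -0.3, -0.6]
grip_width: 0.5
n 1 need 1 w [0.1 0.1 0.5] d [ 0.0027 -0.0016  0.0005]
rot [0.02, 0.02, 0.1] travel [-0.002, 0.01, 0.004]
```

```bash
python3 -m jog '[{"rot":[0,0,0],"travel":[0,0.008,0],"jaw":0.95},{"rot":[0,0,0],"travel":[0,0,0],"jaw":0.95},{"rot":[0,0,0],"travel":[0,0,0],"jaw":0.95},{"rot":[0,0,0],"travel":[0,0,0],"jaw":0.95},{"rot":[0,0,0],"travel":[0,0,0],"jaw":0.95},{"rot":[0,0,0],"travel":[0,0,0],"jaw":0.95},{"rot":[0,0,0],"travel":[0,0,0],"jaw":0.95}]' 25
python3 - <<'E'
from plan import *
S()
ph=np.r_[0,np.linspace(.05,1.53,14)]
a=np.arctan2(.044,-.13)-ph;P=.1372*np.c_[np.cos(a),np.sin(a)]
d=np.diff(P,axis=0)/.3
for x,z in d: print('x',round(-z,3),'y',round(x,3))
E
```

```text
time: 7.25
position: [0.4994, 0.1689, 0.1062]
tool_rot: [1.316, 1.138, -1.326]
ft_force: [-11.6, 0.4, 10.7]
grip_width: 0.128
{'time': 7.25, 'joint_positions': [0.3064, 0.2312, -0.7557, 1.8684, 0.1735, 1.1165, -0.6653], 'qd': [0.0008, 0.0005, -0.0002, -0.0007, 0.0013, -0.0021, -0.0004], 'joint_torque': [2.0584, -30.1096, -1.7818, -29.8376, 1.8765, -3.572, 0.0189], 'position': [0.4994, 0.1689, 0.1062], 'tool_rot': [1.3155, 1.1376, -1.3262], 'ft_force': [-11.5502, 0.3596, 10.6941], 'torque': [0.0851, 2.5738, -0.0225], 'grip_width': 0.1277}
[[-0.007  0.988 -0.151]
 [-0.001 -0.151 -0.989]
 [-1.    -0.007  0.002]]
x -0.021 y 0.008
x -0.047 y 0.022
x -0.044 y 0.027
x -0.041 y 0.032
x -0.037 y 0.036
x -0.033 y 0.04
x -0.028 y 0.044
x -0.023 y 0.047
x -0.017 y 0.049
x -0.012 y 0.051
x -0.006 y 0.052
x 0.0 y 0.052
x 0.006 y 0.052
x 0.012 y 0.051
```

```bash
python3 -m jog '[{"rot":[0,0,0],"travel":[-0.021,0,0],"jaw":0.95},{"rot":[0,0,0],"travel":[-0.047,0.022,0],"jaw":0.95},{"rot":[0,0,0],"travel":[-0.044,0.027,0],"jaw":0.95},{"rot":[0,0,0],"travel":[-0.041,0.032,0],"jaw":0.95},{"rot":[0,0,0],"travel":[0,0,0],"jaw":0.95}]' 25
python3 - <<'E'
from plan import *
S()
E
```

```text
time: 7.75
position: [0.5249, 0.1649, 0.1538]
tool_rot: [1.317, 1.137, -1.326]
ft_force: [-13.9, -0.2, 11.0]
grip_width: 0.126
{'time': 7.75, 'joint_positions': [0.3146, 0.2319, -0.7511, 1.7644, 0.1657, 1.2166, -0.6346], 'qd': [-0.0013, -0.0076, -0.004, 0.0233, 0.0047, -0.0177, -0.004], 'joint_torque': [2.2473, -30.6343, -1.6112, -31.565, 2.0616, -4.1621, 0.0561], 'position': [0.5249, 0.1649, 0.1538], 'tool_rot': [1.3173, 1.1369, -1.3259], 'ft_force': [-13.8733, -0.1884, 10.951], 'torque': [0.0541, 2.9936, -0.0231], 'grip_width': 0.1256}
[[-0.006  0.988 -0.152]
 [-0.    -0.152 -0.988]
 [-1.    -0.006  0.001]]
```

```bash
python3 -m jog '[{"rot":[0,0,0],"travel":[-0.044,0.028,0],"jaw":0.95},{"rot":[0,0,0],"travel":[-0.04,0.036,0],"jaw":0.95},{"rot":[0,0,0],"travel":[-0.033,0.044,0],"jaw":0.95},{"rot":[0,0,0],"travel":[-0.025,0.047,0],"jaw":0.95},{"rot":[0,0,0],"travel":[-0.017,0.049,0],"jaw":0.95},{"rot":[0,0,0],"travel":[0,0,0],"jaw":0.95}]' 25
python3 - <<'E'
from plan import *
s=S()
y=-.152;c=np.array([.5561,.2039]);d=np.array(s['position'])[:2]-c
x=d@[np.cos(y),np.sin(y)]-.08;z=s['position'][2]+.019-.075
print(x,z,np.hypot(x,z),np.arctan2(.044,-.13)-np.arctan2(z,x))
E
```

```text
time: 8.35
position: [0.5896, 0.1546, 0.1997]
tool_rot: [1.324, 1.133, -1.32]
ft_force: [1.5, 2.5, -3.4]
grip_width: 0.127
{'time': 8.35, 'joint_positions': [0.2909, 0.3246, -0.7251, 1.5703, 0.2186, 1.3281, -0.6149], 'qd': [0.005, -0.0272, -0.0092, 0.0344, 0.0084, -0.0285, -0.0055], 'joint_torque': [0.4804, -42.588, -6.3005, -31.2462, 0.1999, 0.8535, 0.0751], 'position': [0.5896, 0.1546, 0.1997], 'tool_rot': [1.324, 1.1326, -1.3201], 'ft_force': [1.456, 2.5331, -3.4356], 'torque': [0.3376, -0.3516, -0.0701], 'grip_width': 0.127}
[[ 0.001  0.988 -0.154]
 [ 0.002 -0.154 -0.988]
 [-1.     0.001 -0.002]]
-0.03942634791650541 0.14369044352940247 0.14900127674523372 0.9766441491394211
```

```bash
python3 -m jog '[{"rot":[0,0,0],"travel":[-0.011,0.051,0],"jaw":0.95},{"rot":[0,0,0],"travel":[-0.005,0.052,0],"jaw":0.95},{"rot":[0,0,0],"travel":[0,0.052,0],"jaw":0.95},{"rot":[0,0,0],"travel":[0.006,0.052,0],"jaw":0.95},{"rot":[0,0,0],"travel":[0.012,0.051,0],"jaw":0.95},{"rot":[0,0,0],"travel":[0,0.0,0],"jaw":0.95},{"rot":[0,0,0],"travel":[0,0,0],"jaw":0.95}]' 25
python3 - <<'E'
from plan import *
s=S()
y=-.152;c=np.array([.5561,.2039]);d=np.array(s['position'])[:2]-c
x=d@[np.cos(y),np.sin(y)]-.08;z=s['position'][2]+.009-.075
print(x,z,np.hypot(x,z),np.arctan2(.044,-.13)-np.arctan2(z,x))
snap('scene','s5')
E
```

```text
time: 9.05
position: [0.6656, 0.1424, 0.2]
tool_rot: [1.324, 1.129, -1.318]
ft_force: [3.0, 0.4, 2.1]
grip_width: 0.131
{'time': 9.05, 'joint_positions': [0.2372, 0.4767, -0.6846, 1.3816, 0.3017, 1.3841, -0.6006], 'qd': [0.0008, -0.0122, -0.0028, 0.013, -0.0004, 0.0024, -0.0019], 'joint_torque': [-0.2884, -48.7989, -8.6076, -27.9672, -0.3989, 0.7057, 0.004], 'position': [0.6656, 0.1424, 0.2], 'tool_rot': [1.3236, 1.1294, -1.3183], 'ft_force': [2.9907, 0.3836, 2.1134], 'torque': [0.0035, -0.508, -0.0222], 'grip_width': 0.1306}
[[ 0.004  0.988 -0.153]
 [-0.    -0.153 -0.988]
 [-1.     0.004 -0.   ]]
0.03754870225579929 0.13400902950661553 0.1391701298066493 1.5176273196708716
```

View pics/s5.png

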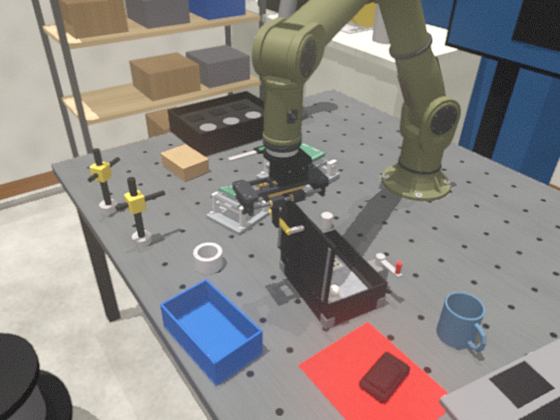

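The scene view shows the lid upright, the latch out along the front and the slide and ball visible inside. I'll release the bar carefully and retract upward.

```bash
python3 -m jog '[{"rot":[0,0,0],"travel":[0,0,0],"jaw":0.5},{"rot":[0,0,0],"travel":[0,0,0],"jaw":0.5},{"rot":[0,0,0],"travel":[-0.06,0,0],"jaw":0.5},{"rot":[0,0,0],"travel":[-0.12,0,0],"jaw":0.5},{"rot":[0,0,0],"travel":[-0.15,0,0],"jaw":0.5},{"rot":[0,0,0],"travel":[-0.1,0,0],"jaw":0.5}]' 25
python3 - <<'E'
from plan import *
s=S()
from fit1 import W
p=[.5561,.2039,-.1516]
print('slide nominal',W(p,(-.02,-.045,.054)))
for y in (-.152+np.pi/2,-.152-np.pi/2):plan(W(p,(-.1,-.045,.24)),down(y))
E
```

```text
time: 9.7
position: [0.6637, 0.1432, 0.3303]
tool_rot: [1.321, 1.132, -1.32]
ft_force: [0.4, 0.6, -0.3]
grip_width: 0.247
{'time': 9.7, 'joint_positions': [0.2115, 0.4398, -0.6984, 1.1658, 0.2783, 1.6265, -0.5745], 'qd': [-0.1074, -0.0134, -0.0116, -0.5594, -0.0032, 0.5586, 0.0391], 'joint_torque': [1.1565, -49.1119, -7.1552, -28.3367, -0.0418, -0.3248, -0.0171], 'position': [0.6637, 0.1432, 0.3303], 'tool_rot': [1.3213, 1.1323, -1.3198], 'ft_force': [0.3759, 0.6337, -0.2976], 'torque': [-0.0148, -0.1594, 0.0748], 'grip_width': 0.2472}
[[ 0.001  0.988 -0.152]
 [-0.    -0.152 -0.988]
 [-1.     0.001 -0.   ]]
slide nominal [0.52953349 0.16243652 0.054     ]
n 19 need 19 w [-90.    0.   -0.1] d [-0.2132  0.0313 -0.0903]
rot [-0.95, 0.0, -0.0] travel [0.016, -0.038, 0.0]
rot [-0.95, 0.0, -0.0] travel [0.016, -0.038, -0.003]
rot [-0.95, 0.0, -0.0] travel [0.016, -0.037, -0.006]
rot [-0.95, 0.0, -0.0] travel [0.016, -0.037, -0.009]
rot [-0.95, 0.0, -0.0] travel [0.016, -0.036, -0.012]
rot [-0.95, 0.0, -0.0] travel [0.016, -0.035, -0.015]
rot [-0.95, 0.0, -0.0] travel [0.016, -0.033, -0.018
[... 932 characters left out ...]
travel [0.017, -0.037, 0.014]
rot [1.0, -0.0, -0.0] travel [0.017, -0.036, 0.017]
rot [1.0, -0.0, -0.0] travel [0.017, -0.034, 0.02]
rot [1.0, -0.0, -0.0] travel [0.017, -0.033, 0.023]
rot [1.0, -0.0, -0.0] travel [0.017, -0.03, 0.026]
rot [1.0, -0.0, -0.0] travel [0.017, -0.028, 0.028]
rot [1.0, -0.0, -0.0] travel [0.017, -0.025, 0.031]
rot [1.0, -0.0, -0.0] travel [0.017, -0.023, 0.033]
rot [1.0, -0.0, -0.0] travel [0.017, -0.02, 0.035]
rot [1.0, -0.0, -0.0] travel [0.017, -0.017, 0.036]
rot [1.0, -0.0, -0.0] travel [0.017, -0.013, 0.038]
rot [1.0, -0.0, -0.0] travel [0.017, -0.01, 0.039]
rot [1.0, -0.0, -0.0] travel [0.017, -0.007, 0.039]
rot [1.0, -0.0, -0.0] travel [0.017, -0.003, 0.04]
```

```bash
python3 -m jog '[{"rot":[-1,0,0],"travel":[0,-0.1,0],"jaw":0.3},{"rot":[-1,0,0],"travel":[0,0,0],"jaw":0.3},{"rot":[-1,0,0],"travel":[0,0,0],"jaw":0.2},{"rot":[-1,0,0],"travel":[0,0,0],"jaw":0},{"rot":[-1,0,0],"travel":[0,0,0],"jaw":0},{"rot":[-1,0,0],"travel":[0,0,0],"jaw":0},{"rot":[-1,0,0],"travel":[0,0,0],"jaw":0},{"rot":[-1,0,0],"travel":[0,0,0],"jaw":0}]'
python3 -m jog '[{"rot":[-1,0,0],"travel":[0,0,0],"jaw":0},{"rot":[-1,0,0],"travel":[0,0,0],"jaw":0},{"rot":[-1,0,0],"travel":[0,0,0],"jaw":0},{"rot":[-1,0,0],"travel":[0,0,0],"jaw":0},{"rot":[-1,0,0],"travel":[0,0,0],"jaw":0},{"rot":[-1,0,0],"travel":[0,0,0],"jaw":0},{"rot":[-1,0,0],"travel":[0,0,0],"jaw":0},{"rot":[-1,0,0],"travel":[0,0,0],"jaw":0}]'
python3 -m jog '[{"rot":[-1,0,0],"travel":[0,0,0],"jaw":0},{"rot":[-1,0,0],"travel":[0,0,0],"jaw":0},{"rot":[0,0,0],"travel":[0,0,0],"jaw":0},{"rot":[0,0,0],"travel":[0,0,0],"jaw":0}]'
python3 - <<'E'
from plan import *
s=S();snap('wrist','w6');snap('top','t6');snap('scene','s6')
E
```

```text
time: 10.5
position: [0.6336, 0.1475, 0.327]
tool_rot: [0.795, 1.421, -0.797]
ft_force: [0.1, -0.3, -0.0]
grip_width: 0.495
time: 11.3
position: [0.6337, 0.1474, 0.327]
tool_rot: [0.253, 1.557, -0.255]
ft_force: [-0.6, -0.4, -0.1]
grip_width: 0.5
time: 11.7
position: [0.6341, 0.1475, 0.3272]
tool_rot: [0.121, 1.568, -0.122]
ft_force: [0.4, -0.1, -0.1]
grip_width: 0.497
{'time': 11.7, 'joint_positions': [0.3981, 0.4516, -0.9801, 1.2456, 0.3716, 1.6291, 0.9061], 'qd': [-0.0049, -0.0009, 0.004, -0.006, -0.0012, -0.0029, 0.0027], 'joint_torque': [0.0528, -44.9374, -10.7604, -29.6154, -0.0007, 0.0974, 0.0467], 'position': [0.6341, 0.1475, 0.3272], 'tool_rot': [0.121, 1.5683, -0.1221], 'ft_force': [0.3955, -0.0518, -0.1441], 'torque': [0.1182, -0.1476, -0.0245], 'grip_width': 0.4965}
[[-0.001  0.154  0.988]
 [-0.001  0.988 -0.154]
 [-1.    -0.001 -0.001]]
```

View pics/w6.png

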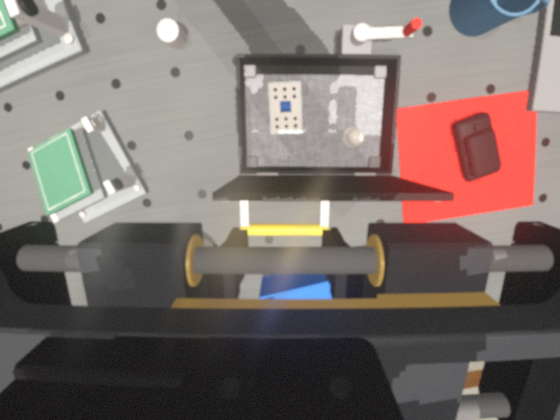

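View pics/s6.png

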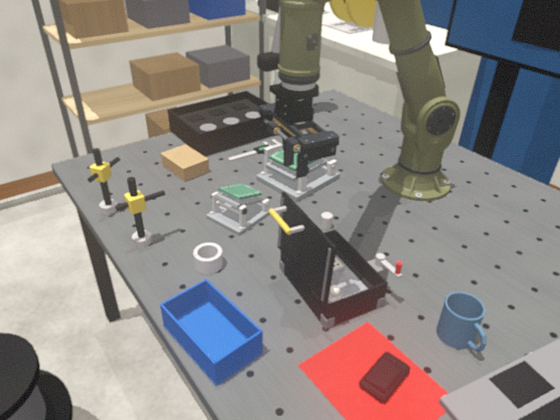

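The wrist view shows the open case. The slide is at (286,107) with its blue grip at (286,106), and the ball is at (353,136). I'll crop in for an accurate pick.

```bash
python3 - <<'E'
import cv2
im=cv2.imread('pics/w6.png')
cv2.imwrite('pics/w6c.png',cv2.resize(im[70:145,250:320],(560,600),interpolation=cv2.INTER_CUBIC))
E
```

```text
(no output)
```

View pics/w6c.png

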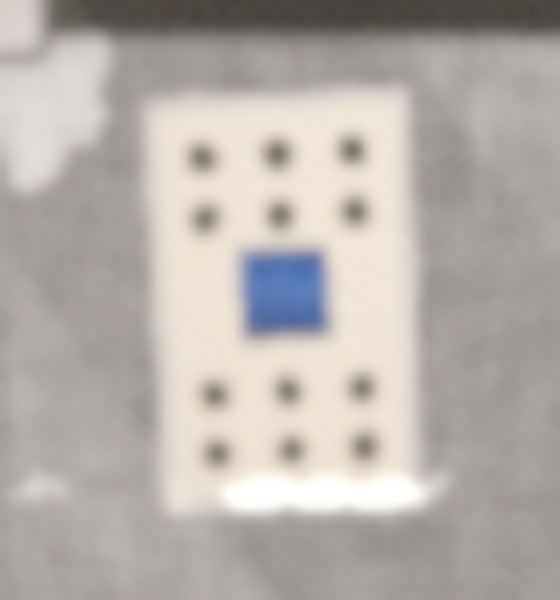

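```bash
python3 - <<'E'
from plan import *
st={'position':[0.6341,0.1475,0.3272],'tool_rot':[0.121,1.5683,-0.1221]}
w=lambda u,v:(u/8+250-.44,v/8+70-.44)
c=[w(146,97),w(408,90),w(420,512),w(165,515)]
P=atz('wrist',c,.030,st);print(P.round(4).tolist(),P.mean(0))
dots=[w(202,157),w(351,150),w(363,446),w(218,453)]
D=atz('wrist',dots,.030,st);print('dots',D.mean(0))
d=P[0]+P[1]-P[2]-P[3];d2=D[0]+D[1]-D[2]-D[3];print('yaw',np.arctan2(-d[1],-d[0]),np.arctan2(-d2[1],-d2[0]))
G=atz('wrist',[w(286,292)],.058,st);print('grip',G)
c_=np.array([.5561,.2039]);y=-.152
for q in(G[0],P.mean(0)):
    e=q[:2]-c_;print(e@[np.cos(y),np.sin(y)],e@[-np.sin(y),np.cos(y)])
E
```

```text
[[0.4943, 0.1433, 0.03], [0.5006, 0.1914, 0.03], [0.5768, 0.1826, 0.03], [0.5697, 0.1342, 0.03]] [0.53534016 0.16286871 0.03      ]
dots [0.53465728 0.1627309  0.03      ]
yaw -0.11773712122677162 -0.10713253878114981
grip [[0.53502579 0.16313374 0.058     ]]
-0.01465859474619859 -0.043487197679368525
-0.014307714154890317 -0.04370156631164552
```

```bash
python3 - <<'E'
from plan import *
plan([.535,.163,.327],down(np.pi/2-.11),n=3)
E
```

```text
n 3 need 3 w [-2.5 -0.   0. ] d [-0.0994  0.0155 -0.0004]
rot [-0.17, -0.0, 0.0] travel [0.001, 0.0, -0.112]
rot [-0.17, -0.0, 0.0] travel [0.0, 0.002, -0.112]
rot [-0.17, -0.0, 0.0] travel [0.0, 0.003, -0.112]
```

```bash
python3 -m jog '[{"rot":[-0.17,0,0],"travel":[0,0,-0.112],"jaw":0},{"rot":[-0.17,0,0],"travel":[0,0.002,-0.112],"jaw":0},{"rot":[-0.17,0,0],"travel":[0,0.003,-0.112],"jaw":0},{"rot":[0,0,0],"travel":[0.1,0,0],"jaw":0},{"rot":[0,0,0],"travel":[0.15,0,0],"jaw":0},{"rot":[0,0,0],"travel":[0.15,0,0],"jaw":0},{"rot":[0,0,0],"travel":[0.15,0,0],"jaw":0},{"rot":[0,0,0],"travel":[0,0,0],"jaw":0}]' 15
python3 - <<'E'
from plan import *
S();plan([.535,.163,.037],down(np.pi/2-.11));snap('wrist','w7')
E
```

```text
time: 12.65
position: [0.5308, 0.1609, 0.1571]
tool_rot: [0.083, 1.579, -0.088]
ft_force: [0.1, -0.0, 1.0]
grip_width: 0.497
{'time': 12.65, 'joint_positions': [0.5377, 0.3232, -1.0317, 1.74, 0.2885, 1.2549, 0.8967], 'qd': [0.0126, -0.0481, -0.0357, -0.1233, -0.0285, 0.0652, 0.0297], 'joint_torque': [-0.8783, -32.4656, -8.9679, -29.0531, 0.138, -0.6874, -0.2119], 'position': [0.5308, 0.1609, 0.1571], 'tool_rot': [0.0829, 1.5793, -0.0882], 'ft_force': [0.0807, -0.0328, 0.958], 'torque': [-0.0007, -0.0979, 0.0163], 'grip_width': 0.4967}
[[-0.01   0.109  0.994]
 [-0.003  0.994 -0.109]
 [-1.    -0.004 -0.01 ]]
n 3 need 3 w [ 0.1 -0.6  0.2] d [ 0.0042  0.0021 -0.1201]
rot [0.0, -0.04, 0.01] travel [0.133, 0.003, 0.006]
rot [0.0, -0.04, 0.01] travel [0.133, 0.003, 0.005]
rot [0.0, -0.04, 0.01] travel [0.133, 0.003, 0.005]
```

View pics/w7.png

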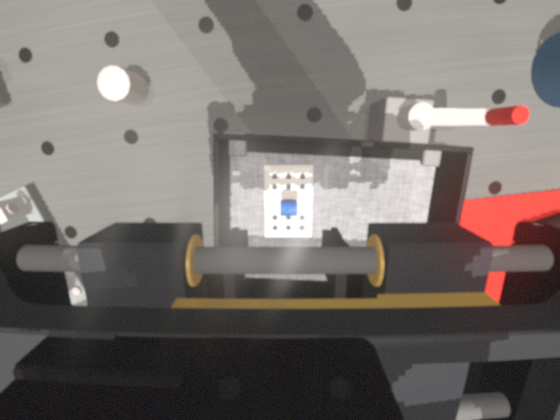

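The blue grip is at (288,207), between the fingers. I'll descend.

```bash
python3 -m jog '[{"rot":[0,-0.1,0],"travel":[0.11,0.003,0.006],"jaw":0},{"rot":[0,0,0],"travel":[0.11,0.003,0.005],"jaw":0},{"rot":[0,0,0],"travel":[0.1,0.001,0.003],"jaw":0},{"rot":[0,0,0],"travel":[0.02,0,0],"jaw":0},{"rot":[0,0,0],"travel":[0,0,0],"jaw":0}]' 15
python3 - <<'E'
from plan import *
S();plan([.535,.163,.037],down(np.pi/2-.11))
E
```

```text
time: 13.2
position: [0.541, 0.1649, 0.0622]
tool_rot: [0.086, 1.559, -0.085]
ft_force: [0.3, 0.3, -0.9]
grip_width: 0.501
{'time': 13.2, 'joint_positions': [0.4578, 0.4402, -0.9623, 1.8261, 0.4129, 1.0805, 0.805], 'qd': [0.008, -0.0241, -0.0163, -0.0194, -0.0051, 0.0004, 0.0024], 'joint_torque': [-0.0504, -36.1846, -10.0308, -25.1099, 0.0841, 0.0015, -0.0476], 'position': [0.541, 0.1649, 0.0622], 'tool_rot': [0.0855, 1.5592, -0.0852], 'ft_force': [0.2621, 0.3158, -0.9169], 'torque': [0.1343, -0.1335, -0.0142], 'grip_width': 0.5015}
[[ 0.01   0.109  0.994]
 [-0.     0.994 -0.109]
 [-1.     0.001  0.01 ]]
n 1 need 1 w [ 0.1  0.6 -0. ] d [-0.006  -0.0019 -0.0252]
rot [0.01, 0.11, -0.01] travel [0.084, -0.009, -0.02]
```

```bash
python3 -m jog '[{"rot":[0,0.1,0],"travel":[0,-0.006,-0.02],"jaw":0},{"rot":[0,0,0],"travel":[0.04,0,0],"jaw":0},{"rot":[0,0,0],"travel":[0.02,0,0],"jaw":0},{"rot":[0,0,0],"travel":[0,0,0],"jaw":0},{"rot":[0,0,0],"travel":[0,0,0],"jaw":0}]' 15
python3 - <<'E'
from plan import *
S();plan([.535,.163,.037],down(np.pi/2-.11))
E
```

```text
time: 13.7
position: [0.5337, 0.1633, 0.0424]
tool_rot: [0.085, 1.569, -0.085]
ft_force: [0.2, -0.6, 0.7]
grip_width: 0.5
{'time': 13.7, 'joint_positions': [0.4503, 0.4589, -0.9504, 1.8505, 0.4275, 1.0532, 0.7928], 'qd': [0.0008, -0.004, -0.0057, -0.0055, -0.0021, -0.001, -0.0008], 'joint_torque': [0.056, -37.6283, -10.6374, -24.9595, -0.0016, 0.1004, -0.0039], 'position': [0.5337, 0.1633, 0.0424], 'tool_rot': [0.0851, 1.5694, -0.0852], 'ft_force': [0.1539, -0.5922, 0.7426], 'torque': [0.0379, -0.1059, 0.0149], 'grip_width': 0.4997}
[[-0.     0.108  0.994]
 [-0.     0.994 -0.108]
 [-1.    -0.    -0.   ]]
n 1 need 1 w [ 0.1 -0.   0. ] d [ 0.0013 -0.0003 -0.0054]
rot [0.02, -0.0, 0.0] travel [0.018, -0.0, 0.004]
```

```bash
python3 -m jog '[{"rot":[0,0,0],"travel":[0.01,0,0.004],"jaw":0},{"rot":[0,0,0],"travel":[0,0,0],"jaw":0.9},{"rot":[0,0,0],"travel":[0,0,0],"jaw":0.9},{"rot":[0,0,0],"travel":[0,0,0],"jaw":0.9},{"rot":[0,0,0],"travel":[0,0,0],"jaw":0.9},{"rot":[0,0,0],"travel":[0,0,0],"jaw":0.9},{"rot":[0,0,0],"travel":[0,0,0],"jaw":0.9}]' 20
python3 - <<'E'
from plan import *
S()
E
```

```text
time: 14.4
position: [0.535, 0.1633, 0.0395]
tool_rot: [0.085, 1.569, -0.085]
ft_force: [-0.7, 0.1, -0.7]
grip_width: 0.183
{'time': 14.4, 'joint_positions': [0.4466, 0.4648, -0.9466, 1.85, 0.4328, 1.0491, 0.7902], 'qd': [-0.0017, 0.0011, 0.0009, -0.0, -0.001, 0.0012, 0.0019], 'joint_torque': [0.1588, -38.1368, -10.7205, -24.9766, 0.0273, 0.1812, -0.0017], 'position': [0.535, 0.1633, 0.0395], 'tool_rot': [0.0852, 1.569, -0.0851], 'ft_force': [-0.6711, 0.0616, -0.6909], 'torque': [0.1576, -0.1796, 0.0125], 'grip_width': 0.183}
[[ 0.     0.108  0.994]
 [ 0.     0.994 -0.108]
 [-1.     0.     0.   ]]
```

```bash
python3 -m jog '[{"rot":[0,0,0],"travel":[-0.03,0,0],"jaw":0.9},{"rot":[0,0,0],"travel":[-0.08,0,0],"jaw":0.9},{"rot":[0,0,0],"travel":[-0.12,0,0],"jaw":0.9},{"rot":[0,0,0],"travel":[-0.14,0,0],"jaw":0.9},{"rot":[0,0,0],"travel":[-0.14,0,0],"jaw":0.9},{"rot":[0,0,0],"travel":[-0.1,0,0],"jaw":0.9},{"rot":[0,0,0],"travel":[0,0,0],"jaw":0.9},{"rot":[0,0,0],"travel":[0,0,0],"jaw":0.9}]' 20
python3 - <<'E'
from plan import *
S();snap('scene','s8');im=snap('wrist','w8')
im=cv2.imread('pics/s8.png');cv2.imwrite('pics/s8c.png',cv2.resize(im[130:310,230:430],(660,594),interpolation=cv2.INTER_CUBIC))
E
```

```text
time: 15.2
position: [0.5349, 0.1631, 0.2229]
tool_rot: [0.085, 1.568, -0.086]
ft_force: [0.2, 0.6, -2.3]
grip_width: 0.179
{'time': 15.2, 'joint_positions': [0.5698, 0.2687, -1.063, 1.6527, 0.2405, 1.3613, 0.9339], 'qd': [-0.0042, 0.0256, 0.0157, 0.0394, 0.0029, -0.0031, 0.0001], 'joint_torque': [-0.1533, -31.9614, -7.9962, -32.4754, -0.0456, 0.0295, 0.0111], 'position': [0.5349, 0.1631, 0.2229], 'tool_rot': [0.0846, 1.5681, -0.0857], 'ft_force': [0.1569, 0.5961, -2.3494], 'torque': [0.1144, -0.1537, 0.0389], 'grip_width': 0.1786}
[[ 0.001  0.108  0.994]
 [-0.001  0.994 -0.108]
 [-1.    -0.001  0.001]]
```

View pics/s8c.png

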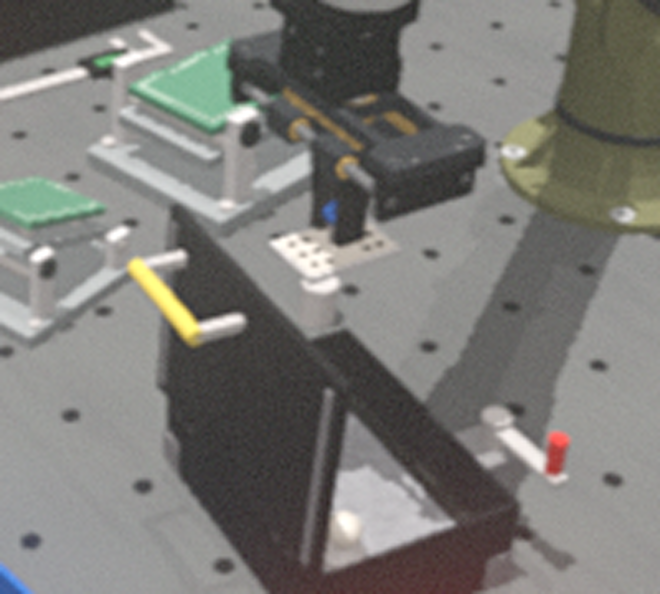

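View pics/w8.png

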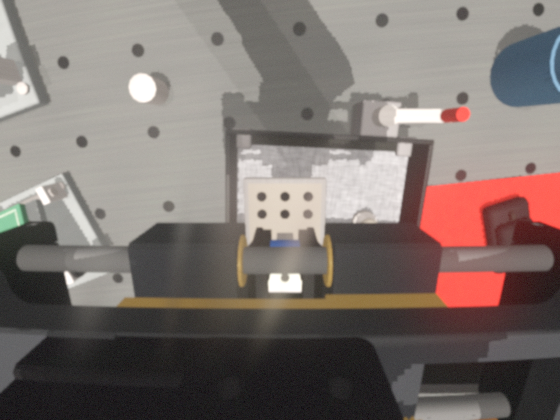

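The slide is gripped and level. The wrist view shows its dots at (285,205), and the scene view shows it clear of the case. I'll plan the pose above the stage face, tilted 0.325 rad.

```bash
cat > tgt.py <<'E'
from plan import *
F=np.array([.5707,-.1748,.0848]);psi=.269
def RT(s):
    y=np.array([-np.sin(psi),np.cos(psi),0]);n=np.array([-np.sin(s)*np.cos(psi),-np.sin(s)*np.sin(psi),np.cos(s)])
    return np.c_[-n,y,np.cross(-n,y)],n
def T(s,h): # h: underside height above free face
    Rt,n=RT(s);return F+n*(h+.0155),Rt
E
python3 - <<'E'
from tgt import *
P,Rt=T(.325,.05);print(P);plan(P,Rt,n=10)
E
```

```text
[ 0.55053743 -0.18035845  0.14687112]
n 10 need 8 w [-21.4 -18.5   3.6] d [ 0.0165 -0.3429 -0.0742]
rot [-0.43, -0.37, 0.07] travel [0.025, -0.113, 0.018]
rot [-0.43, -0.37, 0.07] travel [0.025, -0.114, 0.013]
rot [-0.43, -0.37, 0.07] travel [0.024, -0.114, 0.008]
rot [-0.43, -0.37, 0.07] travel [0.024, -0.115, 0.003]
rot [-0.43, -0.37, 0.07] travel [0.023, -0.115, -0.002]
rot [-0.43, -0.37, 0.07] travel [0.022, -0.115, -0.007]
rot [-0.43, -0.37, 0.07] travel [0.021, -0.114, -0.012]
rot [-0.43, -0.37, 0.07] travel [0.02, -0.114, -0.017]
rot [-0.43, -0.37, 0.07] travel [0.019, -0.113, -0.022]
rot [-0.43, -0.37, 0.07] travel [0.017, -0.113, -0.027]
```

```bash
python3 -m jog '[{"rot":[-0.43,-0.37,0.07],"travel":[0,-0.09,0.012],"jaw":0.9},{"rot":[-0.43,-0.37,0.07],"travel":[0,-0.114,0.01],"jaw":0.9},{"rot":[-0.43,-0.37,0.07],"travel":[0,-0.114,0.008],"jaw":0.9},{"rot":[-0.43,-0.37,0.07],"travel":[0,-0.114,0.0],"jaw":0.9},{"rot":[-0.43,-0.37,0.07],"travel":[0,-0.115,-0.01],"jaw":0.9},{"rot":[-0.43,-0.37,0.07],"travel":[0,-0.115,-0.02],"jaw":0.9},{"rot":[-0.43,-0.37,0.07],"travel":[0,-0.114,-0.02],"jaw":0.9},{"rot":[-0.43,-0.37,0.07],"travel":[0,-0.114,-0.025],"jaw":0.9}]' 20
python3 - <<'E'
from tgt import *
P,Rt=T(.325,.05);plan(P,Rt,n=5)
E
```

```text
time: 16.1
position: [0.5278, -0.1071, 0.2141]
tool_rot: [-0.12, 1.306, 0.173]
ft_force: [0.7, 0.2, -1.0]
grip_width: 0.182
n 5 need 3 w [-4.2 -3.7  0.7] d [ 0.0227 -0.0733 -0.0672]
rot [-0.17, -0.15, 0.03] travel [0.044, -0.051, -0.006]
rot [-0.17, -0.15, 0.03] travel [0.044, -0.051, -0.008]
rot [-0.17, -0.15, 0.03] travel [0.044, -0.051, -0.009]
rot [-0.17, -0.15, 0.03] travel [0.044, -0.051, -0.01]
rot [-0.17, -0.15, 0.03] travel [0.043, -0.051, -0.011]
```

```bash
python3 -m jog '[{"rot":[-0.17,-0.15,0.03],"travel":[0.044,-0.051,-0.006],"jaw":0.9},{"rot":[-0.17,-0.15,0.03],"travel":[0.044,-0.051,-0.008],"jaw":0.9},{"rot":[-0.17,-0.15,0.03],"travel":[0.044,-0.045,-0.009],"jaw":0.9},{"rot":[-0.17,-0.15,0.03],"travel":[0.03,-0.03,-0.01],"jaw":0.9},{"rot":[0,0,0],"travel":[0,0,0],"jaw":0.9},{"rot":[0,0,0],"travel":[0,0,0],"jaw":0.9}]' 20
python3 - <<'E'
from tgt import *
S()
P,Rt=T(.325,.05);plan(P,Rt,n=2);snap('wrist','w9');snap('scene','s9')
im=cv2.imread('pics/s9.png');cv2.imwrite('pics/s9c.png',cv2.resize(im[120:240,180:320],(700,600),interpolation=cv2.INTER_CUBIC))
E
```

```text
time: 16.7
position: [0.5435, -0.1558, 0.1646]
tool_rot: [-0.156, 1.252, 0.223]
ft_force: [-0.9, 0.6, -0.9]
grip_width: 0.179
{'time': 16.7, 'joint_positions': [1.1479, 0.0333, -0.8031, 1.9509, -0.1956, 0.9197, 2.2719], 'qd': [-0.0054, -0.0194, -0.0144, -0.0195, -0.0031, -0.0036, 0.0002], 'joint_torque': [0.6197, -22.7743, -0.0869, -30.8608, -0.7039, -1.2478, 0.0324], 'position': [0.5435, -0.1558, 0.1646], 'tool_rot': [-0.1557, 1.2516, 0.2229], 'ft_force': [-0.8774, 0.5933, -0.9011], 'torque': [0.0218, 0.3076, 0.0104], 'grip_width': 0.179}
[[ 0.297 -0.252  0.921]
 [ 0.082  0.968  0.238]
 [-0.951  0.005  0.308]]
n 2 need 1 w [-0.9 -0.7 -0. ] d [ 0.007  -0.0246 -0.0178]
rot [-0.09, -0.07, -0.0] travel [0.028, -0.043, -0.008]
rot [-0.09, -0.07, -0.0] travel [0.028, -0.043, -0.009]
```

View pics/w9.png

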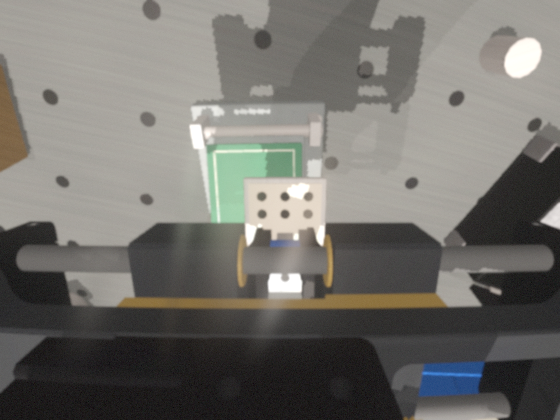

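View pics/s9c.png

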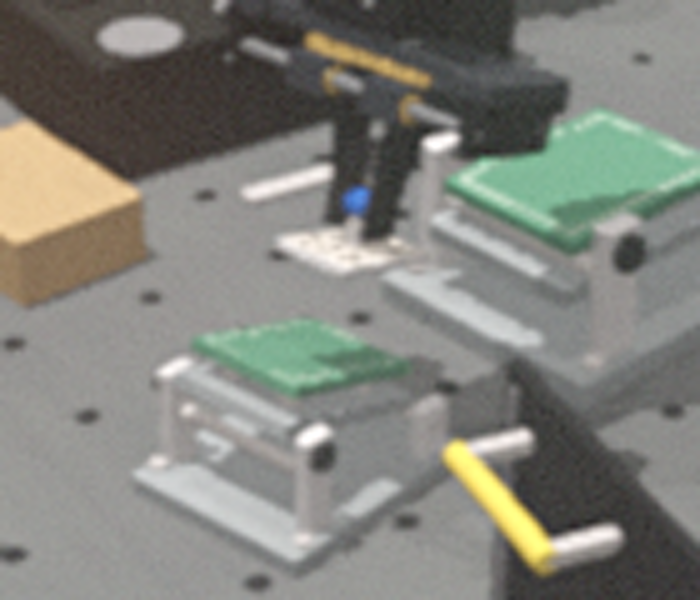

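In the wrist view the slide's dots are at the same pixels as before, so it hasn't slipped, and the plate is parallel to the white frame. I'll approach to about 12 mm.

```bash
python3 -m jog '[{"rot":[-0.1,-0.1,0],"travel":[0.03,-0.043,-0.008],"jaw":0.9},{"rot":[-0.1,-0.05,0],"travel":[0.03,-0.04,-0.009],"jaw":0.9},{"rot":[0,0,0],"travel":[0.06,0,0],"jaw":0.9},{"rot":[0,0,0],"travel":[0.05,0,0],"jaw":0.9},{"rot":[0,0,0],"travel":[0,0,0],"jaw":0.9},{"rot":[0,0,0],"travel":[0,0,0],"jaw":0.9}]' 20
python3 - <<'E'
from tgt import *
s=S()
P,Rt=T(.325,.0);plan(P,Rt,n=2);print('h',(np.array(s['position'])-P)@RT(.325)[1]);snap('wrist','w10');
im=cv2.imread('pics/w10.png');cv2.imwrite('pics/w10c.png',cv2.resize(im[80:300,180:390],(570,597),interpolation=cv2.INTER_CUBIC))
E
```

```text
time: 17.4
position: [0.5618, -0.1778, 0.1157]
tool_rot: [-0.171, 1.235, 0.234]
ft_force: [-0.6, -0.6, -1.8]
grip_width: 0.18
{'time': 17.4, 'joint_positions': [1.1234, 0.159, -0.7874, 1.9602, -0.1056, 0.803, 2.2636], 'qd': [0.005, -0.0204, -0.0033, -0.0129, -0.0028, -0.0004, -0.0027], 'joint_torque': [-0.0592, -28.4344, -3.4511, -29.3073, -0.7053, -1.3153, 0.0018], 'position': [0.5618, -0.1778, 0.1157], 'tool_rot': [-0.1711, 1.2348, 0.2338], 'ft_force': [-0.6087, -0.5647, -1.8306], 'torque': [-0.0334, 0.3289, -0.0553], 'grip_width': 0.18}
[[ 0.311 -0.268  0.912]
 [ 0.084  0.963  0.255]
 [-0.947 -0.003  0.322]]
n 2 need 1 w [0.2 0.1 0.1] d [ 0.0041  0.0017 -0.0162]
rot [0.02, 0.01, 0.01] travel [0.028, 0.001, -0.002]
rot [0.02, 0.01, 0.01] travel [0.028, 0.001, -0.002]
h 0.01676554202377566
```

View pics/w10c.png

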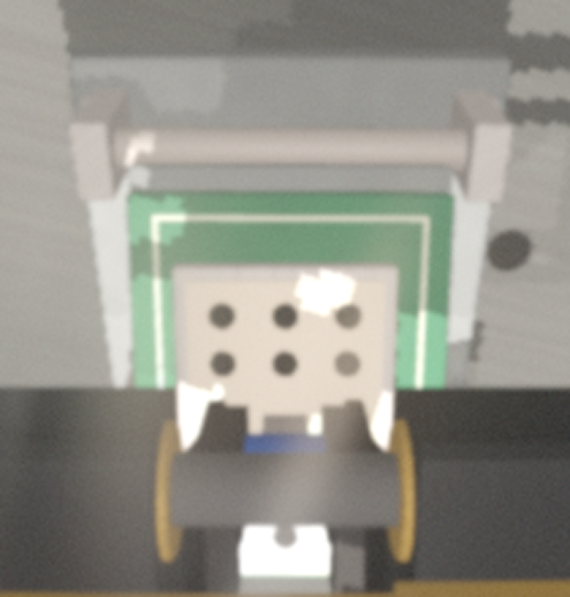

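Centred to within about 1 mm. I'll go in slowly and watch the force.

```bash
cat > fc.py <<'E'
from tgt import *
s=ctrl.get_state();n=RT(.325)[1];Rm=R.from_rotvec(s['tool_rot']).as_matrix()
print('h',((np.array(s['position'])-T(.325,0)[0])@n).round(4),'Fn',np.dot(s['ft_force'],n).round(2),'F_tool',(Rm.T@s['ft_force']).round(2),'M_tool',(Rm.T@s['torque']).round(3))
E
python3 -m jog '[{"rot":[0,0,0],"travel":[0.02,0,-0.002],"jaw":0.9},{"rot":[0,0,0],"travel":[0.01,0,0],"jaw":0.9},{"rot":[0,0,0],"travel":[0,0,0],"jaw":0.9},{"rot":[0,0,0],"travel":[0,0,0],"jaw":0.9}]' 20 |tail -2; python3 fc.py
python3 -m jog '[{"rot":[0,0,0],"travel":[0.01,0,0],"jaw":0.9},{"rot":[0,0,0],"travel":[0,0,0],"jaw":0.9},{"rot":[0,0,0],"travel":[0,0,0],"jaw":0.9}]' 20 |tail -2; python3 fc.py
python3 -m jog '[{"rot":[0,0,0],"travel":[0.007,0,0],"jaw":0.9},{"rot":[0,0,0],"travel":[0,0,0],"jaw":0.9},{"rot":[0,0,0],"travel":[0,0,0],"jaw":0.9}]' 20 |tail -2; python3 fc.py
```

```text
ft_force: [-0.6, 0.2, -2.5]
grip_width: 0.176
h 0.0079 Fn -2.15 F_tool [ 2.15  0.41 -1.3 ] M_tool [0.046 0.316 0.028]
ft_force: [0.6, -0.9, -2.0]
grip_width: 0.181
h 0.0048 Fn -1.97 F_tool [ 1.97 -0.98 -0.27] M_tool [0.025 0.327 0.076]
ft_force: [-0.7, 0.1, -2.1]
grip_width: 0.179
h 0.0027 Fn -1.75 F_tool [ 1.75  0.26 -1.3 ] M_tool [0.002 0.37  0.066]
```

```bash

python3 -m jog '[{"rot":[0,0,0],"travel":[0.006,0,0],"jaw":0.9},{"rot":[0,0,0],"travel":[0,0,0],"jaw":0.9},{"rot":[0,0,0],"travel":[0,0,0],"jaw":0.9}]' 20 |tail -2; python3 fc.py
python3 -m jog '[{"rot":[0,0,0],"travel":[0.006,0,0],"jaw":0.9},{"rot":[0,0,0],"travel":[0,0,0],"jaw":0.9},{"rot":[0,0,0],"travel":[0,0,0],"jaw":0.9}]' 20 |tail -2; python3 fc.py
python3 -m jog '[{"rot":[0,0,0],"travel":[0.006,0,0],"jaw":0.9},{"rot":[0,0,0],"travel":[0,0,0],"jaw":0.9},{"rot":[0,0,0],"travel":[0,0,0],"jaw":0.9}]' 20 |tail -2; python3 fc.py
```

```text
ft_force: [-0.0, -0.2, 0.8]
grip_width: 0.182
h 0.0011 Fn 0.78 F_tool [-0.78 -0.15  0.19] M_tool [0.034 0.36  0.094]
ft_force: [-0.4, -1.0, 1.5]
grip_width: 0.184
h -0.0007 Fn 1.58 F_tool [-1.58 -0.85 -0.11] M_tool [0.052 0.386 0.099]
ft_force: [-1.2, -0.7, 3.2]
grip_width: 0.183
h -0.0025 Fn 3.42 F_tool [-3.42 -0.4  -0.26] M_tool [0.011 0.378 0.117]
```

```bash

python3 -m jog '[{"rot":[0,0,0],"travel":[0.006,0,0],"jaw":0.9},{"rot":[0,0,0],"travel":[0,0,0],"jaw":0.9},{"rot":[0,0,0],"travel":[0,0,0],"jaw":0.9}]' 20 |tail -2; python3 fc.py
for i in 1 2 3 4; do python3 -m jog '[{"rot":[0,0,0],"travel":[0,0,0],"jaw":0.9}]' >/dev/null; python3 fc.py; done
python3 - <<'E'
from h import *
S();snap('wrist','w11');snap('scene','s11')
im=cv2.imread('pics/w11.png');cv2.imwrite('pics/w11c.png',cv2.resize(im[80:300,180:390],(570,597),interpolation=cv2.INTER_CUBIC))
im=cv2.imread('pics/s11.png');cv2.imwrite('pics/s11c.png',cv2.resize(im[150:240,190:290],(660,594),interpolation=cv2.INTER_CUBIC))
E
```

```text
ft_force: [-2.1, -1.9, 4.7]
grip_width: 0.181
h -0.0043 Fn 5.26 F_tool [-5.26 -1.34 -0.86] M_tool [0.059 0.388 0.142]
h -0.0043 Fn 5.13 F_tool [-5.13 -0.85 -0.86] M_tool [0.018 0.39  0.099]
h -0.0043 Fn 5.3 F_tool [-5.3  -0.09  0.46] M_tool [0.093 0.305 0.131]
h -0.0043 Fn 5.44 F_tool [-5.44 -0.1   0.49] M_tool [0.044 0.328 0.057]
h -0.0043 Fn 5.25 F_tool [-5.25  0.1   0.32] M_tool [-0.005  0.256 -0.002]
{'time': 20.05, 'joint_positions': [1.0973, 0.2003, -0.7796, 1.9686, -0.0649, 0.7591, 2.2303], 'qd': [-0.0004, -0.0005, 0.0005, 0.0011, -0.0013, -0.0005, -0.0004], 'joint_torque': [-0.7008, -28.3899, -4.5916, -26.455, -0.6747, -1.203, 0.0148], 'position': [0.568, -0.1761, 0.0956], 'tool_rot': [-0.1713, 1.2344, 0.233], 'ft_force': [-1.3681, -0.2561, 5.0723], 'torque': [-0.0719, 0.2455, 0.0037], 'grip_width': 0.1794}
[[ 0.311 -0.268  0.912]
 [ 0.083  0.963  0.254]
 [-0.947 -0.003  0.322]]
```

View pics/w11c.png

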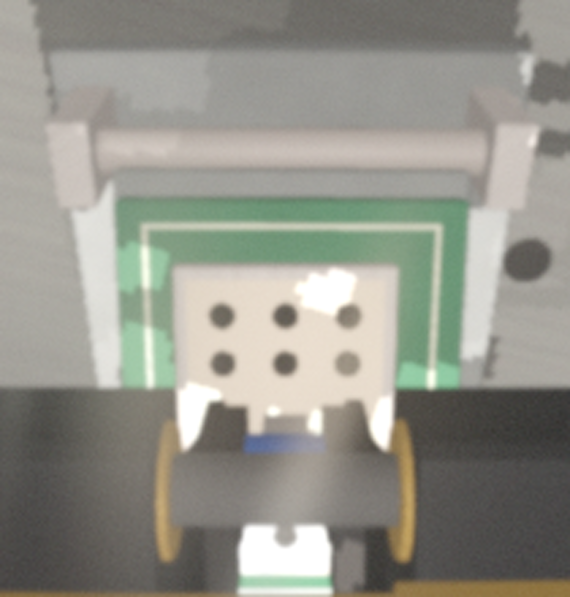

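View pics/s11c.png

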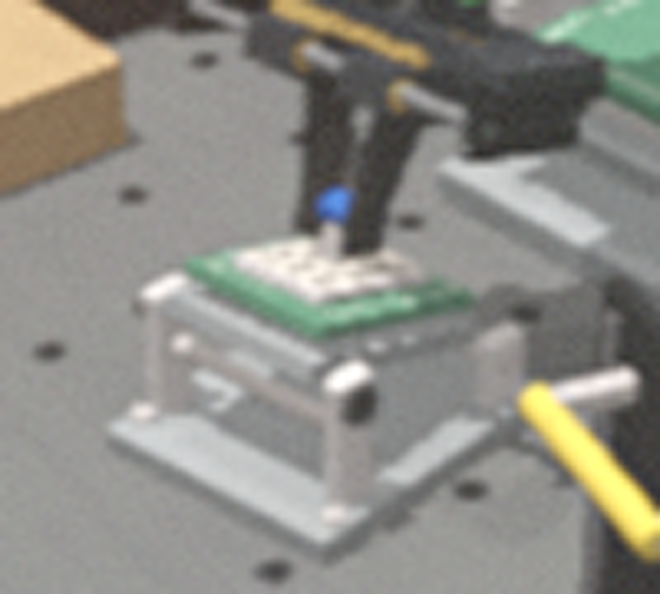

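Fn is about 7 N above the free baseline, so the face has sunk about 5 mm. The slide's dots haven't moved in the tool view, so it hasn't turned in the fingers. It sits centred with an even border: top line at v=226, plate edge at v=265. Next I'll feel for the slope by rocking ±1.5° and comparing the moments.

```bash

python3 -m jog '[{"rot":[0,0.3,0],"travel":[0,0,0],"jaw":0.9},{"rot":[0,0,0],"travel":[0,0,0],"jaw":0.9}]' >/dev/null
for i in 1 2 3 4; do python3 -m jog '[{"rot":[0,0,0],"travel":[0,0,0],"jaw":0.9}]' >/dev/null; python3 fc.py; done;echo
python3 -m jog '[{"rot":[0,-0.3,0],"travel":[0,0,0],"jaw":0.9},{"rot":[0,0,0],"travel":[0,0,0],"jaw":0.9}]' >/dev/null
for i in 1 2 3 4; do python3 -m jog '[{"rot":[0,0,0],"travel":[0,0,0],"jaw":0.9}]' >/dev/null; python3 fc.py; done;echo
python3 -m jog '[{"rot":[0,-0.3,0],"travel":[0,0,0],"jaw":0.9},{"rot":[0,0,0],"travel":[0,0,0],"jaw":0.9}]' >/dev/null
for i in 1 2 3 4; do python3 -m jog '[{"rot":[0,0,0],"travel":[0,0,0],"jaw":0.9}]' >/dev/null; python3 fc.py; done
```

```text
h -0.0046 Fn 5.77 F_tool [-5.72 -0.51 -2.09] M_tool [ 0.062  0.361 -0.1  ]
h -0.0045 Fn 4.94 F_tool [-4.89 -2.   -1.84] M_tool [ 0.054  0.391 -0.085]
h -0.0045 Fn 5.07 F_tool [-5.04 -0.72 -1.52] M_tool [ 0.056  0.4   -0.06 ]
h -0.0044 Fn 5.34 F_tool [-5.29 -0.43 -2.18] M_tool [ 0.06   0.483 -0.14 ]

h -0.0043 Fn 4.77 F_tool [-4.77 -0.42 -0.16] M_tool [-0.02   0.374  0.01 ]
h -0.0043 Fn 4.57 F_tool [-4.57 -0.87  0.2 ] M_tool [-0.016  0.424 -0.078]
h -0.0044 Fn 5.87 F_tool [-5.87 -0.94 -1.05] M_tool [ 0.007  0.43  -0.054]
h -0.0044 Fn 5.98 F_tool [-5.98 -0.64  0.16] M_tool [ 0.017  0.446 -0.083]

h -0.0043 Fn 5.0 F_tool [-4.95  0.16  1.71] M_tool [0.035 0.229 0.018]
h -0.0043 Fn 5.23 F_tool [-5.2  -0.66  1.06] M_tool [ 0.025  0.303 -0.039]
h -0.0043 Fn 5.21 F_tool [-5.16 -1.33  1.59] M_tool [0.04  0.22  0.006]
h -0.0043 Fn 5.15 F_tool [-5.11 -1.55  1.44] M_tool [ 0.034  0.225 -0.066]
```

The response is symmetric: tool-z force −1.9, −0.2 and +1.5 N at +1.5°, 0 and −1.5°. So the slope is centred. I'll return to the middle, ease the grip so the plate can settle flush, and do a last check.

```bash

python3 -m jog '[{"rot":[0,0.3,0],"travel":[0,0,0],"jaw":0.9},{"rot":[0,0,0],"travel":[0,0,0],"jaw":0.9},{"rot":[0,0,0],"travel":[0,0,0],"jaw":0.9},{"rot":[0,0,0],"travel":[0,0,0],"jaw":0.9}]' 12
for i in 1 2 3 4; do python3 -m jog '[{"rot":[0,0,0],"travel":[0,0,0],"jaw":0.9}]' >/dev/null; python3 fc.py; done
python3 - <<'E'
from h import *
S();snap('wrist','w12');snap('scene','s12');snap('top','t12')
im=cv2.imread('pics/w12.png');cv2.imwrite('pics/w12c.png',cv2.resize(im[80:300,180:390],(570,597),interpolation=cv2.INTER_CUBIC))
im=cv2.imread('pics/s12.png');cv2.imwrite('pics/s12c.png',cv2.resize(im[150:330,190:430],(800,600),interpolation=cv2.INTER_CUBIC))
E
```

```text
time: 22.35
position: [0.5681, -0.1759, 0.0955]
tool_rot: [-0.171, 1.234, 0.233]
ft_force: [-0.4, -1.0, 5.4]
grip_width: 0.184
h -0.0044 Fn 5.61 F_tool [-5.61 -0.5   0.71] M_tool [0.077 0.024 0.04 ]
h -0.0044 Fn 4.68 F_tool [-4.67 -0.53  0.93] M_tool [0.028 0.025 0.014]
h -0.0044 Fn 5.44 F_tool [-5.43 -0.55  1.  ] M_tool [ 0.081 -0.021  0.033]
h -0.0044 Fn 4.25 F_tool [-4.25  0.05  1.4 ] M_tool [0.021 0.038 0.01 ]
{'time': 22.75, 'joint_positions': [1.098, 0.2004, -0.7806, 1.9689, -0.065, 0.759, 2.2303], 'qd': [0.0002, -0.0005, -0.0023, -0.001, 0.0001, 0.0, 0.0009], 'joint_torque': [-0.5019, -28.2919, -4.3583, -26.143, -0.5289, -1.0048, 0.0299], 'position': [0.568, -0.1759, 0.0956], 'tool_rot': [-0.1712, 1.2343, 0.2333], 'ft_force': [-0.0593, 0.0499, 4.4743], 'torque': [0.0055, 0.0405, -0.0166], 'grip_width': 0.1828}
[[ 0.311 -0.268  0.912]
 [ 0.083  0.963  0.255]
 [-0.947 -0.003  0.322]]
```

View pics/w12c.png

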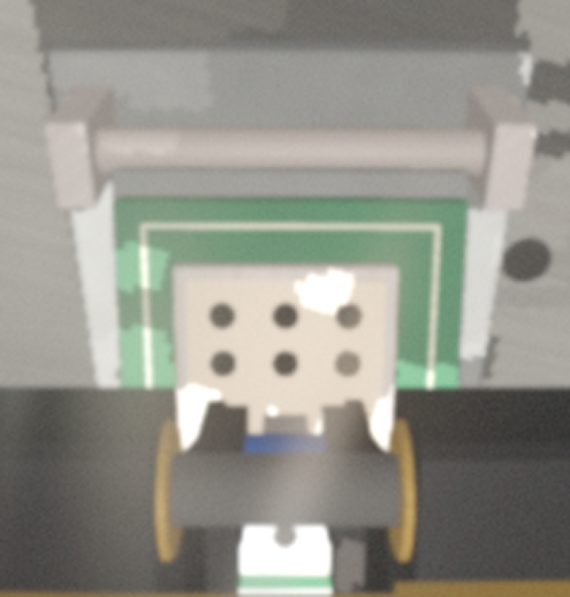

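View pics/s12c.png

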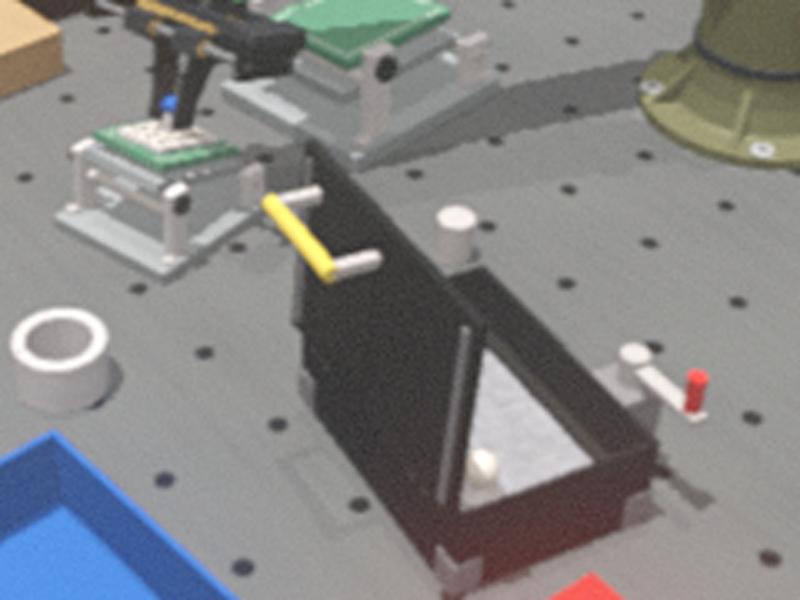

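The moment dropped when I eased the grip, so I'll check whether the plate turned in the fingers by comparing the dot centroids at sub-pixel level.

```bash
python3 - <<'E'
from h import *
def dots(f):
    g=cv2.imread(f'pics/{f}.png',0)[185:225,245:325].astype(float)
    m=(g<130).astype(np.uint8);n,l,s,c=cv2.connectedComponentsWithStats(m)
    out=[]
    for x,y in [(261.9,196.4),(285.3,196.3),(308.5,196.4),(262.1,214),(285.3,214),(308.5,214)]:
        x-=245;y-=185;xx,yy=np.meshgrid(np.arange(80),np.arange(40));w=np.clip(165-g,0,None)*(((xx-x)**2+(yy-y)**2)<49)
        out.append([(w*xx).sum()/w.sum()+245,(w*yy).sum()/w.sum()+185])
    return np.array(out)
ref=dots('w9')
for f in('w10','w11','w12'):
    d=dots(f);print(f,np.round(d-ref,2).tolist())
    W=lambda q:np.linalg.norm(q[0]-q[2]),
    print(np.linalg.norm(d[0]-d[2]),np.linalg.norm(d[3]-d[5]),(d[3:]-d[:3])[:,1].mean())
E
```

```text
w10 [[0.02, -0.06], [0.16, -0.18], [-0.2, -0.07], [0.02, -0.05], [0.01, -0.03], [0.02, -0.02]]
46.293387399483095 45.80609706602511 17.56584693593275
w11 [[0.01, -0.11], [0.22, -0.27], [-0.0, -0.19], [0.05, -0.11], [0.06, -0.13], [0.12, -0.08]]
46.49171883412742 45.87060073108477 17.577457911680153
w12 [[0.07, -0.2], [0.29, -0.29], [-0.01, -0.2], [0.11, -0.18], [0.12, -0.13], [0.15, -0.05]]
46.432272204089244 45.84250017658909 17.600328844999826
```

```bash
python3 - <<'E'
from h import *
st={'position':[0,0,0],'tool_rot':[0,0,0]}
def pts(r):
    Q=np.array([[.024,y,z] for z in(-.0289,-.0175) for y in(-.0135,0,.0135)])
    return R.from_rotvec([0,r,0]).apply(Q)+[-.0145,0,0]
a=proj('wrist',pts(0),st);print(a.round(1).tolist())
for r in(.05,-.05):print(r,(proj('wrist',pts(r),st)-a).round(2).tolist())
E
```

```text
[[263.0, 194.5], [285.6, 194.5], [308.2, 194.5], [263.4, 212.9], [285.6, 212.9], [307.9, 212.8]]
0.05 [[-0.22, -1.4], [0.0, -1.4], [0.23, -1.4], [-0.15, -1.47], [0.0, -1.47], [0.15, -1.47]]
-0.05 [[0.21, 1.51], [-0.0, 1.51], [-0.22, 1.51], [0.14, 1.55], [-0.0, 1.55], [-0.14, 1.55]]
```

Since the lift-off pose the plate has turned only about 0.005 rad in the fingers, even with the grip eased. At that grip, friction couldn't hold an edge contact, so it lies flush. The lid is upright, the latch is out and the ball is in place. I'm handing in.

```bash
python3 fc.py; python3 - <<'E'
from bench import ctrl
print(ctrl.close_job())
E
```

```text
h -0.0044 Fn 5.73 F_tool [-5.73 -0.19 -0.79] M_tool [0.006 0.004 0.041]
the job is handed in; nothing more can be done
None
```

I handed the job in at about 23 s with the slide still held pressed on the face of the 150 × 130 mm stage. The hand-in gives no verdict, so everything below comes from my own checks.

**What I did:** I swung the latch to about 1.63 rad and raised the lid by its bar to about 1.5 rad. I lifted the slide out by its grip, tilted it about 0.33 rad to the stage's slope, and pressed it onto the face.

**Last checks:**
- **Sink:** the press is about 7 N above the free reading, so the face has sunk about 5 to 6 mm.
- **Placing:** in the wrist view the slide sits about 1 mm off the frame's middle and square to it.
- **Slope:** the camera fits gave 0.319 to 0.325 rad. Rocking the tool by ±1.5° gave symmetric side forces.
- **Turn in the fingers:** the dots show only about 0.005 rad since the first tilted view.
- **Surroundings:** the last scene picture shows the lid up, the latch out along the front and the ball in the case. The bystanders in that view look unmoved, but I did not measure them. I did not measure the stage's upper edge either.

**Did not agree:** the wrist moment was noisy. It dropped by about 0.35 N m when I eased the grip from 20 to 12 N. The dots show almost no turning, so I took this as stored grip torque letting go, but I did not confirm it any other way.

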